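# Take in a bottle delivery from the hatch roller track

## Robot

A 6-joint arm with a two-finger parallel gripper is mounted at the origin on the work surface. World frame = base frame: x ahead of the robot, y to its left, z up, the work surface at z = 0. Lengths are in mm, angles in rad, forces in N, time in s.
With the tool pointing down it reaches from about 400 to 925 mm from the base axis. Payload 12.5 kg.
Tool frame: the origin (TCP) lies on the front face of the gripper's body, between the roots of the fingers; the fingertips stand 78 mm ahead of it and the grasp point (between the pads) lies 59 mm ahead of it (env.nose_length is the distance from the TCP to the fingertips, in mm); z points along the fingers, y is the line along which they close (so a half turn about z gives the same grasp; the last joint's range is limited). The gripper opens to 95 mm and grips with 3 to 60 N. Pads are 20 mm wide; open, the fingers measure 119 mm over their backs; the gripper's body (75 mm by 180 mm) begins 59 mm behind the grasp point.
Start: joints at [-1.41, 0.491, 1.559, -0, 1.092, -0.106], TCP at [164.8, -602.892, 292.261] pointing down, gripper open.
Joint ranges: [-3.1, 3.1], [-0.84, 2.19], [0.05, 2.79], [-1.13, 4.28], [0.06, 2.93], [-2.69, 2.69]. Speed limits (rad/s): [2.22, 2.22, 2.79, 3.14, 3.14, 3.14].

## Interface

Orientations are given as [roll, pitch, yaw] about the fixed x, y, z axes, in that order (R = Rz(yaw) Ry(pitch) Rx(roll)).
In Python, from cell import env gives the robot as it stands.
- The arm moves only by the tool jog_arm, never from a script. Its argument "motion" is a list of rows, each a list of 7 numbers: the turn, a rotation vector about the tool's x, y, z in degrees, then the shift along the tool's x, y, z in mm, then the finger opening in mm, from 0 to 95.1. In form: [[wx, wy, wz, x, y, z, hand], ...]. A call has 1 to 10 rows; each row shifts and turns the commanded pose from where the row before left it, along the tool's axes as they then stand; what a row does not reach is not made up. A row lasts 1/8 s, in which the tool goes at most 62.5 mm and 10.7 degrees, less where a joint would pass 70% of its speed; a pose out of reach is approached as far as the arm can. A call is refused whole if a number of a shift passes 62.5 or a number of a turn 10.7, either way. A call with a gripper value outside its range is refused whole. The fingers move at their own pace and stop on an object; the grip force is fixed at half the most. Time passes only in rows, so rows that do not move let the fingers close. It gives the time, the measured TCP pose, the force, the opening and the grip force at its end, in the units of the state.
- env.state(): the state, without advancing time (a new reading comes with each control period).
- env.read_camera(name): name is "scene" or "top" or "wrist"; returns a dict with "color" (400x640x3 uint8, red, green, blue), "z_map" (400x640 float32, mm along the optical axis (not along the pixel's ray), 0 where there is no reading), "camera_matrix" (3x3 intrinsics, pixels), "world_to_cam" (4x4, takes a point from world to camera coordinates). Camera axes: x right, y up, looking along -z (the intrinsics and any distortion apply to the point x, -y, -z); pixel columns grow to the right and rows downward; lengths in mm; the calibration is good to about 2 mm. A picture is of the moment at which its call begins.
- env.job_done(): hands the job in; it is judged then, once.
Trained networks look in the newest picture that a camera, given by its name, has taken for a name from the list of things; names that differ only in an ending like _2 or _b are one class to them, and where a whole thing is asked for, a point or a joint stands for the part that bears it (a point fixed in the world has none). Each returns a list of dicts, best first, with "score" (0 to 1); they miss things now and then, are a little off and sometimes report something else, mostly with a low value. They report only what shows in the picture. A call takes as long as a camera call.
- env.recognise(camera, thing): "location" ([column, row] in pixels, amid what is visible of it).
The state is a dict: "t": time; "joints": joint angles; "qvel": joint speeds; "tau": joint torques, N m; "eef_pos": TCP position; "tcp_rot": TCP orientation; "ft_force": force on the tool from outside, world axes, zero at the start; "moment": the same for the moment, N m; "opening": opening from 0.0 (shut) to 1.0 (fully open); "grip_force": force on a finger pad.
Only numpy, scipy, OpenCV 4.12 (cv2) and the standard library are available. Lean on these libraries where they do the work, as an engineer would, in place of code of your own. Each camera call takes 0.05 s, during which the arm holds its last target. There are 200 camera calls.

## Task

A carrier of white bottles has come in through the hatch: roll it along the rollers (do not carry it) until it rests against the end stop, then lift it off with its bottles still in it and set it squarely on the middle of the grey mat, its handle lying the same way as it did on the track. Then unpack every bottle into the steel rack, standing upright on the floor of its row: the large bottles in the wide row and the small ones in the narrow row. Leave the empty carrier standing in the middle of the mat and do not disturb the other things on the bench.

Things in the scene. Friction and masses are not known exactly. Their poses are not given: they have to be found in the camera images.
- track: level bench roller track, 202 mm wide: steel rollers (30 mm diameter, 42 mm apart, freely turning, their tops 75 mm above the bench) between aluminium side rails 178 mm apart that stand 12 mm above the rollers. It runs along its y axis: +y is upstream, to the hatch. Origin: on the bench, midway between the rails, below the inner face of the end stop.
- track_stop (a point): foot of the end stop's inner face, at roller-top height above the track's origin. The stop is a steel plate with a rubber buffer, closing the -y end of the track, 40 mm higher than the roller tops; the track ends 12 mm behind this face.
- carrier: grey six-bottle carrier, 166 (x) by 206 mm (y), walls 45 mm high, floor 4 mm. Origin: centre of the underside, 103 mm upstream of the stop's face when touching it. At the start it stands on the rollers 13 to 20 cm short of that, its y along the track's. Three cells a side at x = -50 and +50 mm, y = -66, 0, +66 mm, 58 by 62 mm, dividers 34 mm high. 0.38 kg empty, under 0.95 kg full.
- carrier_handle (a point): centre of the carrier's fixed handle, 122 mm above its underside: a straight bar along the carrier's y over its middle, 14 mm thick (x) and 16 mm high, on a 14 mm square post at y = -92 and +92 mm. Below it runs a closed spine 42 mm wide and 41 mm high.
- mat: flat grey mat lying on the bench beside the end stop, 230 mm (its x) by 250 mm (its y), 3 mm thick, fixed. Origin: centre of its underside, on the bench.
- rack: low steel two-row bottle rack, 200 mm (its x, along the rows) by 150 mm, fixed. Floor 4 mm thick, rails 24 mm high above the bench. One row is wider than the other. Origin: centre of its underside.
- rack_wide (a point): middle of the floor of the wide row (at +40 mm on the rack's y), 4 mm above the bench; the row is 58 mm clear across (y) and 190 mm clear along (x); axes as the rack's
- rack_narrow (a point): middle of the floor of the narrow row (at -40 mm on the rack's y), 4 mm above the bench; the row is 46 mm clear across (y) and 190 mm clear along (x); axes as the rack's
- large1: large white bottle, 51 mm in diameter, 98 mm tall; its shoulder narrows above 64 mm to a screw cap 34 mm in diameter and 21 mm high at the top. Origin: centre of its underside, z up its axis. Standing upright in a carrier cell at the start; may be absent. About 0.085 kg.
- large2: large white bottle, 51 mm in diameter, 98 mm tall; its shoulder narrows above 64 mm to a screw cap 34 mm in diameter and 21 mm high at the top. Origin: centre of its underside, z up its axis. Standing upright in a carrier cell at the start; may be absent. About 0.085 kg.
- large3: large white bottle, 51 mm in diameter, 98 mm tall; its shoulder narrows above 64 mm to a screw cap 34 mm in diameter and 21 mm high at the top. Origin: centre of its underside, z up its axis. Standing upright in a carrier cell at the start; may be absent. About 0.085 kg.
- small1: small white bottle, of the same shape: 39 mm in diameter, 88 mm tall; its shoulder narrows above 54 mm to a screw cap 27 mm in diameter and 21 mm high at the top. Origin: centre of its underside, z up its axis. Standing upright in a carrier cell at the start; may be absent. About 0.055 kg.
- small2: small white bottle, of the same shape: 39 mm in diameter, 88 mm tall; its shoulder narrows above 54 mm to a screw cap 27 mm in diameter and 21 mm high at the top. Origin: centre of its underside, z up its axis. Standing upright in a carrier cell at the start; may be absent. About 0.055 kg.
- small3: small white bottle, of the same shape: 39 mm in diameter, 88 mm tall; its shoulder narrows above 54 mm to a screw cap 27 mm in diameter and 21 mm high at the top. Origin: centre of its underside, z up its axis. Standing upright in a carrier cell at the start; may be absent. About 0.055 kg.
- tube_rack: blue rack of small tubes on the bench, not part of the job. Origin: centre of its underside.
- tip_box: pipette tip box with a clear lid on the bench, not part of the job. Origin: centre of its underside.
- tape: roll of paper tape lying flat on the bench, not part of the job. Origin: centre of its underside.
- marker: white marker pen with a grey cap, 135 mm long, lying on the bench, not part of the job. Origin: centre of its underside.
- amber: amber glass bottle with a black cap on the bench, not part of the job. Origin: centre of its underside.
- timer: small white lab timer on the bench, not part of the job. Origin: centre of its underside.

How it is judged:
By the outcome, as a careful person would: the job done as asked, in the order asked, and still so for the second after the job is handed in, with the robot touching nothing.
Of large1, large2, large3, small1, small2, small3 only 4 to 6 are there at a start; the rules pass over those that are not, and their reading is None.
At some moment in a run one of carrier may be knocked a few centimetres aside while the robot is not near it.
It also fails if it takes over 210 s, if anything falls off the work surface, if the arm or the gripper's body presses on something with over 40 N, if the wrist force passes 120 N, or if a joint passes its speed limit or range.

## Working session

There is one attempt and no reset: what is moved stays moved. The work goes in short steps, Python scripts to look and compute and a tool call to move; the robot and the scene stay as the last step left them, time stands still between calls to the robot, and variables do not carry over. Pictures are saved under pics/ and viewed, at most 14 in all, crops included, and the job is handed in when it is done.

Besides the shell and the picture viewer there is one more tool, called after "Call:" as name(argument=value, ...) on one line, values as JSON. jog_arm: Moves the arm, as the interface text tells. Its arguments: {"type":"object","properties":{"motion":{"type":"array"}},"required":["motion"]}

```bash
ls; mkdir -p pics
cat > h.py <<'E'
import numpy as np, cv2
from cell import env
from scipy.spatial.transform import Rotation as R
def shot(cam,name=None):
    d=env.read_camera(cam)
    if name: cv2.imwrite(f'pics/{name}.png',d['color'][:,:,::-1])
    return d
def proj(d,p):
    c=d['world_to_cam']@np.append(p,1); K=d['camera_matrix']
    return np.array([K[0,0]*c[0]/-c[2]+K[0,2],K[1,1]*-c[1]/-c[2]+K[1,2]])
def ray(d,u,v):
    K=d['camera_matrix']; T=np.linalg.inv(d['world_to_cam'])
    r=np.array([(u-K[0,2])/K[0,0],-(v-K[1,2])/K[1,1],-1.])
    return T[:3,3],T[:3,:3]@r
def at_z(d,u,v,z):
    o,r=ray(d,u,v); return o+r*(z-o[2])/r[2]
def cloud(d):
    K=d['camera_matrix'];T=np.linalg.inv(d['world_to_cam']);Z=d['z_map']
    v,u=np.mgrid[:Z.shape[0],:Z.shape[1]]
    c=np.stack([(u-K[0,2])/K[0,0]*Z,-(v-K[1,2])/K[1,1]*Z,-Z],-1)
    P=c@T[:3,:3].T+T[:3,3]; P[Z<=0]=np.nan; return P
E
python3 - <<'E'
from h import *
np.set_printoptions(precision=1,suppress=True)
for c in ['scene','top','wrist']:
    d=shot(c,c+'0'); T=np.linalg.inv(d['world_to_cam']); print(c,T[:3,3],T[:3,2]); 
    P=cloud(d); np.save(c+'.npy',P)
    for n in ['carrier','carrier_handle','mat','rack','track','track_stop','large1','small1']:
        for r in env.recognise(c,n)[:6]:
            u,v=r['location']; print(' ',n,round(r['score'],2),np.array([u,v]),P[min(int(v),399),min(int(u),639)])
print(env.state())
E
```

```text
pics
scene [1026.1 -512.3  896.4] [ 0.5 -0.5  0.7]
  carrier 0.88 [378.8 143.1] [520.5 293.1 153.9]
  carrier_handle 0.94 [375.6 146. ] [493.8 319.3 111.2]
  rack 0.79 [226.8 284.4] [ 485.5 -324.3    1.2]
  track 0.79 [371.6 168.2] [529.9 256.5  73.9]
  track_stop 0.83 [370.7 169. ] [531.5 248.8  75.6]
  large1 0.76 [393.3 140.5] [541.3 349.9 144.9]
  large1 0.59 [402.  130.2] [532.5 414.6 146.4]
  large1 0.46 [380.5 117.8] [477.7 350.9 205.5]
  small1 0.73 [358.6 140.8] [445.3 284.6 130.8]
  small1 0.57 [380.9 147.2] [534.9 285.6 149.7]
  small1 0.41 [367.5 125.7] [432.3 347.1 153.2]
  small1 0.2 [368.5 165.6] [513.1 261.7  73.7]
top [ 376.    10.3 1130.7] [-0.2  0.   1. ]
  carrier 0.87 [181.6 226.5] [473.7 342.5 114. ]
  carrier 0.72 [196.8 200.4] [533.9 293.5 164.7]
  carrier_handle 0.73 [184.9 227.1] [471.  333.9 116.5]
  mat 0.92 [338.4 207.9] [546.1 -70.4   4.5]
  rack 0.92 [423.  227.5] [ 489.  -311.8   26. ]
  rack 0.31 [337.2 210.8] [537.3 -67.6   4.1]
  track 0.74 [184.1 227.2] [471.  333.9 116.5]
  track 0.67 [108.5 226.5] [474.8 547.8  74.6]
  track_stop 0.84 [104.8 230.2] [470.3 596.6  -1.4]
  large1 0.94 [146.3 208.3] [513.6 418.8 153.8]
  large1 0.87 [172.9 203.6] [523.9 348.1 175.1]
  large1 0.6 [143.4 246.1] [418.5 408.7 176.8]
  small1 0.73 [198.2 241.4] [432.5 281.2 169.1]
  small1 0.71 [171.6 244.5] [424.7 347.  164.6]
  small1 0.58 [199.3 201.1] [532.1 287.  161.3]
  small1 0.48 [143.4 247.4] [416.3 410.8 171.2]
wrist [ 238.9 -583.5  385. ] [0.3 0.1 1. ]
{'t': 1.35, 'joints': array([-1.4,  0.5,  1.6,  0. ,  1.1, -0.1]), 'qvel': array([ 0., -0.,  0.,  0.,  0.,  0.]), 'tau': array([ -0. , -61.2, -25.8,   0.1,   0. ,  -0. ]), 'eef_pos': array([ 164.8, -602.9,  292.3]), 'tcp_rot': array([3.1, 0. , 0.3]), 'ft_force': array([ 0.9, -0.1, -0. ]), 'moment': array([ 0., -0., -0.]), 'grip_force': 0.0, 'opening': 1.0018966565069107}
```

View pics/top0.png

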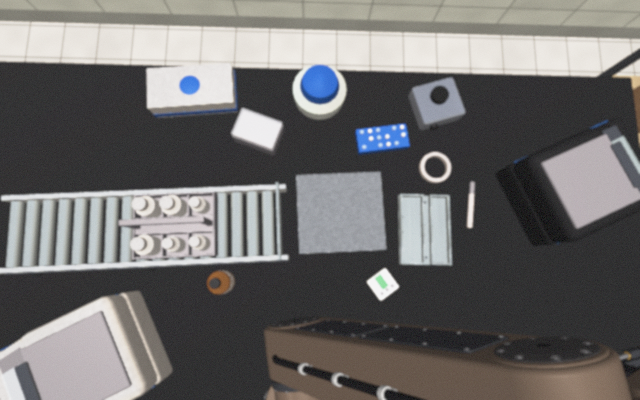

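View pics/scene0.png

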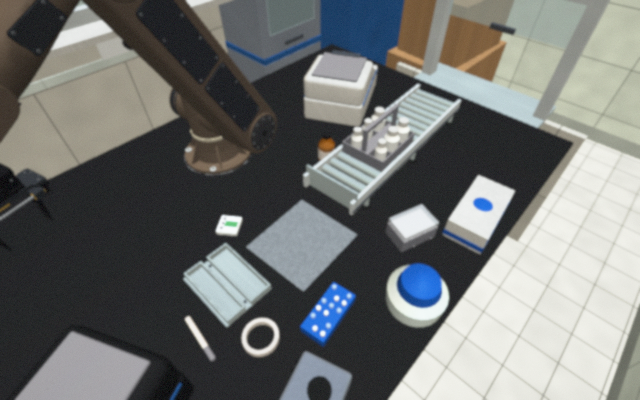

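The top view shows the track at left, with the stop near column 280 and the carrier at columns 120–215. It holds six bottles, in rows at about 205 and 243. The mat is at (340,212) and the rack at (425,230), with the tape, marker, timer, amber bottle and tube rack near the route. The scene view agrees.

Run:
```python
from h import *
np.set_printoptions(precision=1,suppress=True)
P=np.load('top.npy'); I=cv2.imread('pics/top0.png'); 
d=shot('top')
# mat: grey on black, edges from color
roi=np.zeros((400,640),np.uint8); roi[160:265,288:392]=255
g=cv2.cvtColor(I,cv2.COLOR_BGR2GRAY)
for nm,(r0,r1,c0,c1),z in [('mat',(160,265,288,393),3),('rack',(185,275,394,458),24)]:
    m=np.zeros_like(g); m[r0:r1,c0:c1]=(g[r0:r1,c0:c1]>65)*255
    cs=max(cv2.findContours(m,0,2)[0],key=cv2.contourArea)
    w=np.array([at_z(d,*p[0],z)[:2] for p in cs],np.float32)
    print(nm,cv2.minAreaRect(w))
# rails: z>82 &<92 in track area
Z=P[...,2]
for nm,lo,hi,(r0,r1,c0,c1) in [('railtop',80,95,(180,203,5,285)),('railbot',80,95,(250,275,5,285)),('stop',95,125,(180,270,265,292)),('handle',110,140,(210,235,115,215))]:
    q=P[r0:r1,c0:c1].reshape(-1,3); q=q[(q[:,2]>lo)&(q[:,2]<hi)]
    c=q.mean(0); s,v=np.linalg.eigh(np.cov(q[:,:2].T)); print(nm,len(q),c,v[:,1],np.sqrt(s),q.min(0),q.max(0))
# rail by colour -> bright rails
crop=cv2.resize(I[160:290,:300],None,fx=2.6,fy=2.6,interpolation=cv2.INTER_CUBIC)
cv2.imwrite('pics/c1.png',crop)
for r in env.recognise('top','amber')+env.recognise('top','timer')+env.recognise('top','tape')+env.recognise('top','marker')+env.recognise('top','tip_box'):
    u,v=r['location'];print(r['score'],P[int(v),int(u)])
```

```text
mat ((533.4010009765625, -77.30760192871094), (238.30300903320312, 258.3174133300781), 3.3139188289642334)
rack ((485.0893859863281, -316.1283264160156), (157.3772430419922, 208.67770385742188), 89.45197296142578)
railtop 1362 [566.3 451.5  87. ] [-0.1  1. ] [  6.3 211.7] [537.8  82.2  80. ] [594.8 821.2  94.9]
railbot 1488 [381.  426.9  86.8] [-0.1  1. ] [  9.1 197.3] [352.2  77.1  80. ] [416.5 791.1  94.9]
stop 332 [493.2  97.7 111.7] [-1.  -0.1] [ 3.7 53.1] [395.   87.2  95.1] [594.1 106.8 119.2]
handle 996 [476.4 359.1 117.8] [-0.1  1. ] [16.4 62.4] [449.9 256.5 110.1] [516.7 465.5 139.7]
0.9 [322.3 234.6  91.4]
0.75 [525.4 346.6 165.6]
0.62 [ 336.6 -196.5   18.3]
0.7 [ 700.2 -370.9    1.1]
0.48 [753.1 171.5  74.2]
0.63 [ 562.8 -453.6   12.2]
0.44 [420.  347.9 161. ]
0.69 [754.7 163.7  70.3]
0.67 [528.7 290.3 166.4]
0.47 [458.9 549.5  73.3]
```

View pics/c1.png

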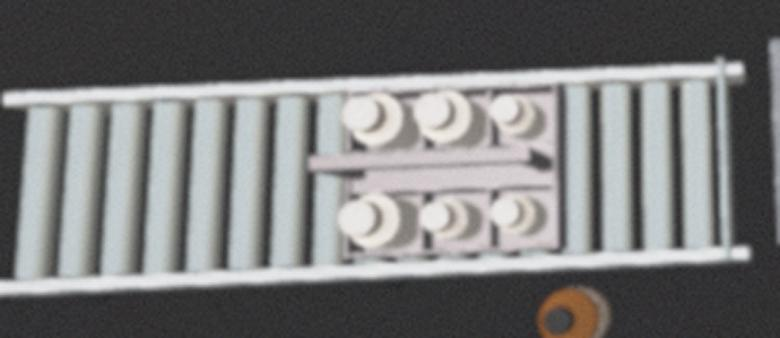

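```bash
cat >> h.py <<'E'
def plan(wps,step=50.,rot=10.):
    """wps: list of (xyz, yaw_deg, hand); prints rows in tool axes (tool straight down)"""
    s=env.state(); p=np.array(s['eef_pos']); Rm=R.from_euler('xyz',s['tcp_rot']); h=None; n=0
    for xyz,yaw,hand in wps:
        T=R.from_euler('xyz',[180,0,yaw],degrees=True)
        k=max(1,int(np.ceil(max(np.linalg.norm(np.array(xyz)-p)/step,np.degrees((Rm.inv()*T).magnitude())/rot))))
        for i in range(k):
            dw=(Rm.inv()*T).as_rotvec(degrees=True)/(k-i)
            dp=Rm.inv().apply((np.array(xyz)-p))/(k-i)
            row=np.append(np.round(dw,1),np.round(dp,1)); n+=1
            print('['+','.join('%g'%(x+0.) for x in np.append(row,hand))+'],', '#%d'%n if n%10==0 else '')
            p=p+Rm.apply(row[3:]); Rm=Rm*R.from_rotvec(row[:3],degrees=True)
def st():
    s=env.state(); print('t',round(s['t'],2),'pos',np.round(s['eef_pos'],1),'rot',np.round(np.degrees(s['tcp_rot']),2),'F',np.round(s['ft_force'],1),'M',np.round(s['moment'],2),'open',round(s['opening']*95,1),'grip',round(s['grip_force'],1))
E
python3 - <<'E'
from h import *
st()
P=np.load('top.npy')
for nm,lo,hi,(r0,r1,c0,c1) in [('railtop',82,92,(180,203,5,285)),('railbot',82,92,(250,275,5,285)),('handle',118,135,(210,235,115,215))]:
    q=P[r0:r1,c0:c1].reshape(-1,3); q=q[(q[:,2]>lo)&(q[:,2]<hi)]
    print(nm,np.polyfit(q[:,1],q[:,0],1),[np.percentile(q[:,1],k) for k in (1,50,99)])
plan([((480,-300,400),17,95),((540,0,430),60,95),((480,290,440),93,95)],step=58,rot=10.3)
E
```

```text
t 1.65 pos [ 164.8 -602.9  292.3] rot [179.99  -0.    15.28] F [-0.4  0.5 -0.3] M [-0.05  0.05 -0.05] open 95.0 grip 0.0
railtop [-5.71792370e-02  5.92955871e+02] [np.float64(87.80662649456096), np.float64(451.55516034694915), np.float64(811.4939002552898)]
railbot [-5.89538159e-02  4.05084219e+02] [np.float64(85.2302808430636), np.float64(425.2055515986113), np.float64(781.9679685434879)]
handle [-3.97084985e-02  4.95549993e+02] [np.float64(258.71561696516335), np.float64(353.52244034824696), np.float64(464.5889461582585)]
[0,0,-0.2,48,-26.1,-13.5,95], 
[0,0,-0.2,48.1,-26,-13.5,95], 
[0,0,-0.2,48.2,-25.8,-13.5,95], 
[0,0,-0.2,48.2,-25.6,-13.5,95], 
[0,0,-0.2,48.3,-25.5,-13.4,95], 
[0,0,-0.2,48.4,-25.3,-13.5,95], 
[0,0,-0.3,48.6,-25.1,-13.4,95], 
[0,0,-0.2,48.7,-24.9,-13.5,95], 
[0,0,-7.2,24.2,-44.9,-5,95], 
[0,0,-7.2,29.6,-41.5,-5,95], #10
[0,0,-7.2,34.6,-37.5,-5,95], 
[0,0,-7.1,39,-32.8,-5,95], 
[0,0,-7.2,42.7,-27.8,-5,95], 
[0,0,-7.1,45.9,-22.2,-5,95], 
[0,0,-5.5,36.8,-32.8,-1.7,95], 
[0,0,-5.5,39.8,-29.2,-1.7,95], 
[0,0,-5.5,42.5,-25.2,-1.7,95], 
[0,0,-5.5,44.7,-21,-1.6,95], 
[0,0,-5.5,46.4,-16.7,-1.7,95], 
[0,0,-5.5,47.9,-12.1,-1.6,95], #20
```

Call:
jog_arm(motion=[[0,0,0,48,-26,-13.5,95],[0,0,0,48,-26,-13.5,95],[0,0,0,48,-26,-13.5,95],[0,0,0,48,-26,-13.5,95],[0,0,0,48,-26,-13.5,95],[0,0,0,48,-25,-13.5,95],[0,0,0,48,-25,-13.5,95],[0,0,-2,48,-25,-13.5,95],[0,0,-7.2,24,-45,-5,95],[0,0,-7.2,30,-41,-5,95]])

```text
t: 2.9
eef_pos: [501.3, -202.4, 410.3]
tcp_rot: [-3.142, 0.0, 0.557]
ft_force: [0.3, -0.3, -0.8]
opening: 1.002
grip_force: 0.0
```

Call:
jog_arm(motion=[[0,0,-7,35,-37.5,-5,95],[0,0,-7,39,-33,-5,95],[0,0,-7,43,-28,-5,95],[0,0,-7,46,-22,-5,95],[0,0,-5.5,37,-33,-2,95],[0,0,-5.5,40,-29,-2,95],[0,0,-5.5,42,-25,-2,95],[0,0,-5.5,45,-21,-2,95],[0,0,-5.5,46,-17,-2,95],[0,0,-5.5,48,-12,-2,95]])

```text
t: 4.15
eef_pos: [482.2, 288.3, 442.4]
tcp_rot: [3.141, 0.0, 1.621]
ft_force: [-0.1, -0.9, 0.1]
opening: 0.997
grip_force: 0.0
```

Run:
```python
from h import *
np.set_printoptions(precision=1,suppress=True)
st()
d=shot('wrist','w1'); P=cloud(d); np.save('w1.npy',P)
for n in ['carrier_handle','large1','small1','track_stop']:
    for r in env.recognise('wrist',n)[:4]:
        u,v=r['location']; print(n,round(r['score'],2),np.array([u,v]),P[min(int(v),399),min(int(u),639)])
m=(P[...,2]>195)&(P[...,2]<212); q=P[m]; print(len(q),q.mean(0),np.polyfit(q[:,1],q[:,0],1),np.percentile(q,[1,99],axis=0))
```

```text
t 4.15 pos [482.2 288.3 442.4] rot [180.    0.   92.9] F [-0.1 -0.9  0.1] M [-0.  -0.1  0.1] open 94.7 grip 0.0
carrier_handle 0.72 [318.4 118.7] [476.9 366.6 205.1]
large1 0.92 [281.1  67.2] [433.2 419.1 176.1]
large1 0.91 [356.2  68.2] [516.1 421.9 177.6]
large1 0.58 [356.6 122.2] [521.  364.7 176.5]
small1 0.92 [285.  126.2] [437.8 355.9 167.8]
small1 0.84 [354.6 171. ] [524.5 305.9 166.6]
small1 0.73 [288.3 171.9] [442.3 301.6 165.5]
track_stop 0.74 [321.  213.6] [488.1 219.3  70.6]
7341 [295.7 416.9 203.6] [  -1.8 1035.5] [[148.6 269.4 195.2]
 [487.4 466.7 210.5]]
```

View pics/w1.png

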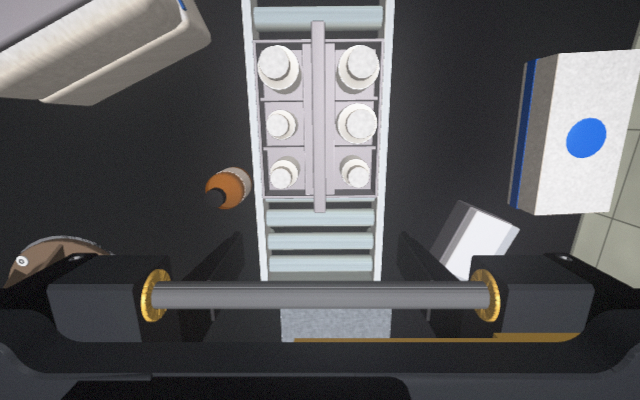

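The wrist view shows the carrier straight along the image: handle at columns 312–326, rows 20–212, three bottle caps on each side, and the amber bottle outside the track at (225,190).

Run:
```python
from h import *
np.set_printoptions(precision=3,suppress=True)
P=np.load('w1.npy')
m=(P[...,2]>195)&(P[...,2]<215); m[:, :300]=0; m[:,340:]=0;m[215:]=0
q=P[m]; pf=np.polyfit(q[:,1],q[:,0],1); print(len(q),q.mean(0),pf,np.percentile(q,[0.5,99.5],axis=0))
# rails
for c0,c1 in [(235,275),(370,400)]:
    m=(P[...,2]>82)&(P[...,2]<93); m[:,:c0]=0;m[:,c1:]=0;m[280:]=0; r=P[m]; print('rail',np.polyfit(r[:,1],r[:,0],1),r.mean(0))
hc=np.percentile(q[:,1],[0.5,99.5]).mean(); hx=np.polyval(pf,hc); print('handle centre',hx,hc)
# rays check at known height
from cell import env
d=shot('wrist'); print(at_z(d,319.5,20.5,205),at_z(d,319.5,212,205))
```

```text
2508 [477.704 368.695 204.993] [ -0.059 499.28 ] [[466.152 263.24  202.606]
 [489.186 457.7   207.028]]
rail [ -0.055 403.828] [385.774 330.083  86.947]
rail [ -0.06  593.982] [573.369 341.649  87.021]
handle centre 478.1850870265552 360.46980874907507
[475.062 456.479 205.   ] [484.063 260.453 205.   ]
```

Run:
```python
from h import *
plan([((478.6,359,320),93.35,44),((478.6,359,260.5),93.35,44)],step=50)
```

```text
[0,0,-0.2,24.3,-0.3,40.7,44], 
[0,0,-0.3,24.4,-0.3,40.7,44], 
[0,0,-0.2,24.3,-0.1,40.7,44], 
[0,0,0,0,0,29.8,44], 
[0,0,0,0.1,0,29.7,44],
```

Call:
jog_arm(motion=[[0,0,-0.2,24.3,-0.2,40.7,44],[0,0,-0.3,24.3,-0.3,40.7,44],[0,0,0,24.3,-0.1,40.7,44],[0,0,0,0,0,25,44],[0,0,0,0,0,20,44],[0,0,0,0,0,14.5,44],[0,0,0,0,0,0,44]])

```text
t: 5.32
eef_pos: [478.8, 358.8, 260.0]
tcp_rot: [-3.14, 0.001, 1.625]
ft_force: [-0.3, 0.0, -0.1]
opening: 0.462
grip_force: 0.0
```

Run:
```python
from h import *
st(); d=shot('wrist','w2'); P=cloud(d)
I=d['color']; cv2.imwrite('pics/w2.png',I[:,:,::-1])
m=(P[...,2]>198)&(P[...,2]<212)&(abs(P[...,0]-478)<25)&(P[...,1]>380); q=P[m]; print(len(q),np.polyfit(q[:,1],q[:,0],1),q[:,1].max(),np.percentile(q[:,2],[5,50,95]))
```

```text
t 5.33 pos [478.8 358.8 260. ] rot [-1.7993e+02  4.0000e-02  9.3110e+01] F [-0.3  0.  -0.1] M [-0.08 -0.1  -0.01] open 43.9 grip 0.0
4583 [-6.08623968e-02  4.99888403e+02] 458.98537726258246 [203.80390884 205.0873108  206.16090344]
```

View pics/w2.png

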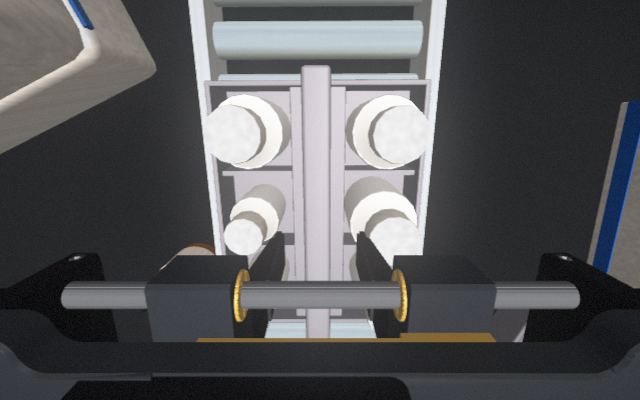

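The fingers straddle the bar at columns 304–330, clear of all the caps. Closing and dragging along the rollers.

Call:
jog_arm(motion=[[0,0,-0.2,0,0,0,5],[0,0,0,0,0,0,5],[0,0,0,0,0,0,5],[0,0,0,0,0,0,5],[0,0,0,0,0,0,5]])

```text
t: 6.0
eef_pos: [477.6, 359.6, 260.7]
tcp_rot: [-3.139, 0.0, 1.63]
ft_force: [-6.3, -0.2, 3.5]
opening: 0.143
grip_force: 30.0
```

Call:
jog_arm(motion=[[0,0,0,-4,0,0,5],[0,0,0,-8,0,0,5],[0,0,0,-12,0,0,5],[0,0,0,-12,0,0,5],[0,0,0,-12,0,0,5],[0,0,0,-12,0,0,5],[0,0,0,-12,0,0,5],[0,0,0,-10,0,0,5],[0,0,0,-6,0,0,5],[0,0,0,0,0,0,5]])

```text
t: 7.25
eef_pos: [482.9, 271.3, 260.7]
tcp_rot: [-3.139, 0.001, 1.63]
ft_force: [-6.1, -0.7, 3.6]
opening: 0.147
grip_force: 30.0
```

Run:
```python
from h import *
np.set_printoptions(precision=3,suppress=True)
st(); d=shot('wrist'); d=shot('top','t2'); P=cloud(d)
m=(P[...,2]>100)&(P[...,2]<122)&(P[...,1]<130)&(P[...,1]>60)&(P[...,0]>395)&(P[...,0]<590); q=P[m]; print(len(q),np.percentile(q,[1,50,99],axis=0)); print(np.polyfit(q[:,0],q[:,1],1))
d=shot('scene','s2'); P=cloud(d)
m=(P[...,2]>85)&(P[...,2]<122)&(P[...,1]<130)&(P[...,1]>60)&(P[...,0]>395)&(P[...,0]<590); q=P[m]; print(len(q),np.percentile(q,[1,50,99],axis=0)); print(np.polyfit(q[:,0],q[:,1],1))
```

```text
t 7.25 pos [482.9 271.3 260.7] rot [-179.88    0.04   93.37] F [-6.1 -0.7  3.6] M [-0.21  0.86  0.02] open 13.9 grip 30.0
317 [[397.953  88.49  102.515]
 [492.629  97.914 112.914]
 [585.359 106.652 118.838]]
[ 0.06  68.217]
428 [[395.625  75.976  85.263]
 [497.79   93.563 102.05 ]
 [589.113 123.887 116.127]]
[ 0.06  64.145]
```

Call:
jog_arm(motion=[[0,0,0,-6,-1,0,5],[0,0,0,-10,0,0,5],[0,0,0,-10,0,0,5],[0,0,0,-10,0,0,5],[0,0,0,-8,0,0,5],[0,0,0,-5,0,0,5],[0,0,0,-4,0,0,5],[0,0,0,-3,0,0,5],[0,0,0,-3,0,0,5],[0,0,0,0,0,0,5]])

```text
t: 8.65
eef_pos: [486.1, 212.6, 260.6]
tcp_rot: [-3.141, 0.0, 1.63]
ft_force: [-5.1, -1.3, 2.6]
opening: 0.144
grip_force: 30.0
```

Call:
jog_arm(motion=[[0,0,0,-2,0,0,5],[0,0,0,-2,0,0,5],[0,0,0,0,0,0,5]])

```text
t: 9.02
eef_pos: [486.3, 208.7, 260.6]
tcp_rot: [-3.141, 0.0, 1.63]
ft_force: [-5.2, -0.4, 1.9]
opening: 0.149
grip_force: 30.0
```

Call:
jog_arm(motion=[[0,0,0,-2,0,0,5],[0,0,0,-1,0,0,5],[0,0,0,0,0,0,5]])

```text
t: 9.4
eef_pos: [486.5, 205.8, 260.6]
tcp_rot: [-3.141, 0.0, 1.63]
ft_force: [-3.9, 0.6, 1.4]
opening: 0.146
grip_force: 30.0
```

Call:
jog_arm(motion=[[0,0,0,-1,0,0,5],[0,0,0,-1,0,0,5],[0,0,0,0,0,0,5]])

```text
t: 9.78
eef_pos: [486.6, 204.9, 260.8]
tcp_rot: [3.141, -0.002, 1.63]
ft_force: [-5.2, 9.3, 1.9]
opening: 0.145
grip_force: 30.0
```

Run:
```python
from h import *
np.set_printoptions(precision=2,suppress=True)
st()
for cam,f in [('top','top0'),('scene','scene0')]:
    d=shot(cam); g=cv2.cvtColor(cv2.imread(f'pics/{f}.png'),6).astype(np.float32)
    c0=np.array([534,-77]); a=np.radians(3.3); ex=np.array([np.cos(a),np.sin(a)]); ey=np.array([-ex[1],ex[0]])
    # rectify in mat frame 1mm/px
    xs=np.arange(-160,161); X,Y=np.meshgrid(xs,xs)
    W=c0+X[...,None]*ex+Y[...,None]*ey
    T=d['world_to_cam'];K=d['camera_matrix']
    p=np.concatenate([W,np.full(X.shape+(1,),3.),np.ones(X.shape+(1,))],-1)@T.T
    u=(K[0,0]*p[...,0]/-p[...,2]+K[0,2]).astype(np.float32); v=(K[1,1]*p[...,1]/p[...,2]+K[1,2]).astype(np.float32)
    r=cv2.remap(g,u,v,1); cv2.imwrite(f'pics/mat_{cam}.png',r)
    def edge(prof): # first/last crossing of half level
        th=(np.median(prof[130:190])+min(np.median(prof[:25]),np.median(prof[-25:])))/2
        i=np.where(prof>th)[0]; i=i[(i>20)&(i<300)]; return xs[i[0]],xs[i[-1]]
    for o in (-80,-40,0,40,80):
        print(cam,o,'x edges',edge(r[160+o-8:160+o+8].mean(0)),'y edges',edge(r[:,160+o-8:160+o+8].mean(1)))
```

```text
t 9.78 pos [486.6 204.9 260.8] rot [179.97  -0.13  93.37] F [-5.2  9.3  1.9] M [ 1.6   0.9  -0.05] open 13.7 grip 30.0
top -80 x edges (np.int64(-117), np.int64(115)) y edges (np.int64(-126), np.int64(125))
top -40 x edges (np.int64(-116), np.int64(115)) y edges (np.int64(-126), np.int64(126))
top 0 x edges (np.int64(-116), np.int64(115)) y edges (np.int64(-126), np.int64(125))
top 40 x edges (np.int64(-117), np.int64(114)) y edges (np.int64(-126), np.int64(125))
top 80 x edges (np.int64(-116), np.int64(115)) y edges (np.int64(-126), np.int64(126))
scene -80 x edges (np.int64(-115), np.int64(116)) y edges (np.int64(-126), np.int64(125))
scene -40 x edges (np.int64(-115), np.int64(116)) y edges (np.int64(-126), np.int64(125))
scene 0 x edges (np.int64(-115), np.int64(116)) y edges (np.int64(-126), np.int64(125))
scene 40 x edges (np.int64(-116), np.int64(116)) y edges (np.int64(-126), np.int64(125))
scene 80 x edges (np.int64(-116), np.int64(116)) y edges (np.int64(-126), np.int64(126))[ WARN:0@0.623] global loadsave.cpp:1063 imwrite_ Unsupported depth image for selected encoder is fallbacked to CV_8U.
```

Run:
```python
from h import *
plan([((486.6,205.6,265),93.35,5),((486.6,205.6,345),93.35,5),((534,-77,345),93.3,5),((534,-77,200),93.3,5)],step=30)
```

```text
[0,-0.1,0,0.6,0,-4.2,5], 
[0,0,0,0,0,-26.7,5], 
[0,0,0,0,0,-26.7,5], 
[0,0,0,0.1,0,-26.6,5], 
[0,0,0,-28.5,3.1,0,5], 
[0,0,0,-28.5,3.1,0,5], 
[0,0,0,-28.5,3.1,0,5], 
[0,0,0,-28.5,3.1,0,5], 
[0,0,0,-28.5,3.1,0,5], 
[0,0,0,-28.5,3,0,5], #10
[0,0,0,-28.5,3.1,0,5], 
[0,0,0,-28.5,3,0,5], 
[0,0,0,-28.5,3.1,-0.1,5], 
[0,0,0.1,-28.4,3,0,5], 
[0,0,0,0,0,29,5], 
[0,0,0,0,0,29,5], 
[0,0,0,0,0,29,5], 
[0,0,0,0,0,29,5], 
[0,0,0,-0.1,-0.1,29,5],
```

Call:
jog_arm(motion=[[0,0,0,0,0,0,5],[0,0,0,0,0,0,5],[0,0,0,0,0,-2,5],[0,0,0,0.7,0,-4,5],[0,0,0,0,0,-10,5],[0,0,0,0,0,-18,5],[0,0,0,0,0,-22,5],[0,0,0,0,0,-18,5],[0,0,0,0,0,-10,5],[0,0,0,0,0,-3,5]])

```text
t: 11.12
eef_pos: [486.7, 204.4, 348.1]
tcp_rot: [3.141, 0.0, 1.63]
ft_force: [-0.3, 0.2, -8.0]
opening: 0.146
grip_force: 30.0
```

Run:
```python
from h import *
st()
plan([((534,-77,345),93.3,5)],step=26)
```

```text
t 11.12 pos [486.7 204.4 348.1] rot [1.7995e+02 1.0000e-02 9.3380e+01] F [-0.3  0.2 -8. ] M [-0.08 -0.07  0.08] open 13.9 grip 30.0
[0,0,0,-25.8,2.8,0.3,5], 
[0,0,0,-25.8,2.8,0.3,5], 
[0,0,0,-25.8,2.8,0.3,5], 
[0,0,0,-25.8,2.8,0.3,5], 
[0,0,0,-25.8,2.8,0.3,5], 
[0,0,0,-25.8,2.8,0.3,5], 
[0,0,0,-25.8,2.8,0.3,5], 
[0,0,0,-25.8,2.7,0.3,5], 
[0,0,0,-25.7,2.8,0.3,5], 
[0,0,0,-25.8,2.7,0.2,5], #10
[0,0,0.1,-25.7,2.8,0.3,5],
```

Call:
jog_arm(motion=[[0,0,0,-8,1,0,5],[0,0,0,-18,2,0,5],[0,0,0,-28,3,0,5],[0,0,0,-36,4,0,5],[0,0,0,-40,4.3,0,5],[0,0,0,-40,4.3,0,5],[0,0,0,-38,4,0,5],[0,0,0,-32,3.4,0,5],[0,0,0,-24,2.5,0,5],[0,0,0,-14,1.5,0,5]])

```text
t: 12.38
eef_pos: [532.8, -73.2, 347.1]
tcp_rot: [-3.141, -0.0, 1.628]
ft_force: [0.7, -0.9, -8.6]
opening: 0.146
grip_force: 30.0
```

Call:
jog_arm(motion=[[0,0,0,-5.5,0.5,0,5],[0,0,0,0,0,10,5],[0,0,0,0,0,20,5],[0,0,0,0,0,30,5],[0,0,0,0,0,30,5],[0,0,0,0,0,25,5],[0,0,0,0,0,18,5],[0,0,0,0,0,10,5],[0,0,0,0,0,0,5]])

```text
t: 13.5
eef_pos: [533.7, -76.2, 204.1]
tcp_rot: [-3.141, -0.0, 1.63]
ft_force: [-0.3, -0.2, -8.5]
opening: 0.144
grip_force: 30.0
```

Run:
```python
from h import *
st(); plan([((534,-77,190),93.3,5)],step=8)
```

```text
t 13.5 pos [533.7 -76.2 204.1] rot [-1.7994e+02 -2.0000e-02  9.3420e+01] F [-0.3 -0.2 -8.5] M [-0.06 -0.07 -0.06] open 13.7 grip 30.0
[0,0,0.1,-0.4,0.1,7.1,5], 
[-0.1,0,0,-0.4,0.1,7,5],
```

Call:
jog_arm(motion=[[0,0,0.1,-0.4,0.1,5,5],[0,0,0,-0.3,0.1,5,5],[0,0,0,0,0,3,5],[0,0,0,0,0,1.5,5],[0,0,0,0,0,0,5],[0,0,0,0,0,0,5]])

```text
t: 14.25
eef_pos: [534.2, -77.4, 190.2]
tcp_rot: [3.141, 0.0, 1.628]
ft_force: [0.2, 0.2, -9.3]
opening: 0.144
grip_force: 30.0
```

Call:
jog_arm(motion=[[0,0,0,0,0,1,5],[0,0,0,0,0,0.6,5],[0,0,0,0,0,0,5]])

```text
t: 14.62
eef_pos: [534.1, -77.3, 188.7]
tcp_rot: [3.141, 0.0, 1.628]
ft_force: [-1.8, 2.1, -5.4]
opening: 0.145
grip_force: 30.0
```

Call:
jog_arm(motion=[[0,0,0,0,0,0.5,5],[0,0,0,0,0,0,5],[0,0,0,0,0,0,40],[0,0,0,0,0,0,44],[0,0,0,0,0,0,44],[0,0,0,0,0,-10,44],[0,0,0,0,0,-30,44],[0,0,0,-20,0,-50,44],[0,0,0,-40,0,-60,60],[0,0,0,-20,0,-40,60]])

```text
t: 15.88
eef_pos: [538.2, -153.1, 373.2]
tcp_rot: [3.139, 0.001, 1.628]
ft_force: [0.7, -0.6, 0.8]
opening: 0.607
grip_force: 0.0
```

Run:
```python
from h import *
np.set_printoptions(precision=1,suppress=True)
st(); d=shot('wrist','w3'); P=cloud(d); np.save('w3.npy',P)
a=np.radians(3.3); Rm=np.array([[np.cos(a),np.sin(a)],[-np.sin(a),np.cos(a)]])
L=lambda q:(np.atleast_2d(q)[:,:2]-[534,-77])@Rm.T
m=(P[...,2]>128)&(P[...,2]<140)&(abs(P[...,0]-534)<25)&(abs(P[...,1]+77)<120); q=L(P[m]); print('handle',len(q),np.percentile(q,[1,50,99],axis=0),np.polyfit(q[:,1],q[:,0],1),np.median(P[m][:,2]))
# caps
Z=P[...,2]; 
for x in(-50,50):
  for y in (-66,0,66):
    w=np.array([534,-77])+np.array([x,y])@Rm
    m=(np.hypot(P[...,0]-w[0],P[...,1]-w[1])<30)&(Z>88)&(Z<118)
    if m.sum()<20: print(x,y,'none');continue
    zt=np.percentile(Z[m],90); mm=m&(abs(Z-zt)<4); q=L(P[mm]); v,u=np.where(mm); c,r=cv2.minEnclosingCircle(q.astype(np.float32))
    print(x,y,'ztop %.1f'%np.median(Z[mm]),'mean',q.mean(0),'circ',np.array(c),r,'px',u.mean(),v.mean())
```

```text
t 15.88 pos [ 538.2 -153.1  373.2] rot [179.9   0.1  93.3] F [ 0.7 -0.6  0.8] M [-0.  -0.1 -0. ] open 57.7 grip 0.0
handle 2482 [[ -5.7 -95.2]
 [  1.1  10.2]
 [  7.9  97.3]] [-0.   1.2] 133.0735828793881
-50 -66 ztop 95.0 mean [-47.5 -64.3] circ [-47.5 -64.6] 13.33034896850586 px 281.2840579710145 173.28115942028987
-50 0 ztop 95.1 mean [-48.7  -0.2] circ [-48.9  -0.3] 13.292211532592773 px 278.3240506329114 120.1620253164557
-50 66 ztop 105.1 mean [-47.7  66.7] circ [-47.9  66.7] 16.884300231933594 px 275.6607369758577 57.16645489199492
50 -66 ztop 95.2 mean [ 50.  -63.9] circ [ 50.1 -64.2] 13.31347370147705 px 358.94444444444446 172.83333333333334
50 0 ztop 105.1 mean [49.6  0.5] circ [49.9  0.2] 16.922210693359375 px 361.5885885885886 119.496996996997
50 66 ztop 105.1 mean [49.9 65.8] circ [50.  65.8] 16.844499588012695 px 364.0064102564103 57.95384615384615
```

View pics/w3.png

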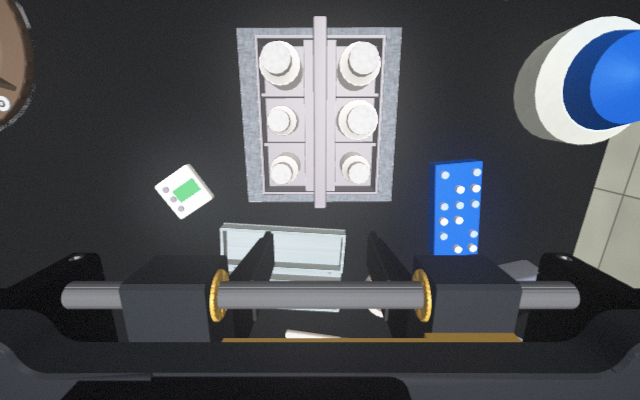

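The carrier stands upright on the mat within about 1 mm of the middle, with all six bottles upright in it. The small caps are at (281,173), (278,120) and (359,173); the large ones are at (276,57), (362,119) and (364,58). Next I'll look at the rack from close by.

Call:
jog_arm(motion=[[0,0,0,-40,-5,0,60],[0,0,0,-50,-9,0,60],[0,0,0,-50,-9,0,60],[0,0,0,-50,-9,0,60],[0,0,0,-40,-5,0,60],[0,0,0,0,0,0,60]])

```text
t: 16.68
eef_pos: [513.9, -385.9, 369.7]
tcp_rot: [-3.141, 0.0, 1.625]
ft_force: [-0.1, -0.1, -1.0]
opening: 0.631
grip_force: 0.0
```

Run:
```python
from h import *
np.set_printoptions(precision=1,suppress=True)
st(); d=shot('wrist','w4'); P=cloud(d); np.save('w4.npy',P)
for n in ['rack','rack_wide','rack_narrow']:
    for r in env.recognise('wrist',n)[:2]:
        u,v=r['location']; print(n,r['score'],u,v,P[int(v),int(u)])
# rectify at z=24 in world axes 0.5 mm/px, +x up, +y left
c=np.array([485,-316]); Y,X=np.meshgrid(np.arange(110,-110,-.5),np.arange(130,-130,-.5))
p=np.stack([X+c[0],Y+c[1],0*X+24,0*X+1],-1)@d['world_to_cam'].T; K=d['camera_matrix']
u=(K[0,0]*p[...,0]/-p[...,2]+K[0,2]).astype(np.float32); v=(K[1,1]*p[...,1]/p[...,2]+K[1,2]).astype(np.float32)
r=cv2.remap(d['color'],u,v,1)[:,:,::-1]; cv2.imwrite('pics/rk.png',r)
```

```text
t 16.68 pos [ 513.9 -385.9  369.7] rot [-180.     0.    93.1] F [-0.1 -0.1 -1. ] M [-0.  -0.1  0.1] open 60.0 grip 0.0
rack 0.79 303.4 124.4 [ 486.5 -316.    24. ]
rack_wide 0.65 301.3 127.3 [ 482.7 -320.7    4.5]
rack_wide 0.4 444.3 164.5 [ 704.8 -363.9    3.4]
rack_narrow 0.64 302.9 127.5 [ 484.1 -320.6    3.3]
```

View pics/rk.png

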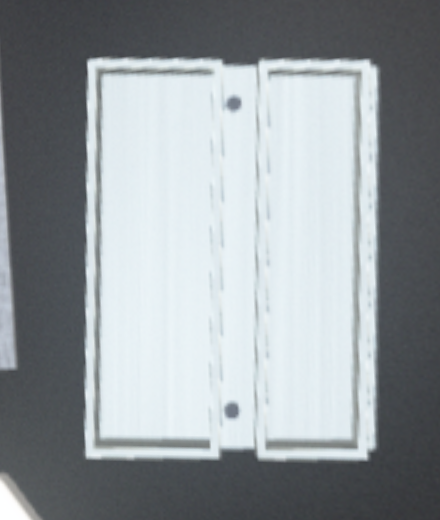

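The picture shows the wide row at left (+y, columns 87–222), the narrow row at right (259–370), and rows 60–458 along x. I'll check this numerically against the other cameras.

Run:
```python
from h import *
np.set_printoptions(precision=1,suppress=True,linewidth=160)
ims={'wrist':(shot('wrist'),cv2.imread('pics/w4.png'))}
for c,f in (('top','top0'),('scene','scene0')): ims[c]=(shot(c),cv2.imread(f'pics/{f}.png'))
yaw=np.radians(-0.4); ex=np.array([np.cos(yaw),np.sin(yaw)]); ey=np.array([-ex[1],ex[0]]); c0=np.array([485.5,-323])
tiles=[]
for c,(d,I) in ims.items():
    Y,X=np.meshgrid(np.arange(110,-110,-1.),np.arange(130,-130,-1.))
    W=c0+X[...,None]*ex+Y[...,None]*ey
    p=np.concatenate([W,0*X[...,None]+24,0*X[...,None]+1],-1)@d['world_to_cam'].T; K=d['camera_matrix']
    u=(K[0,0]*p[...,0]/-p[...,2]+K[0,2]).astype(np.float32); v=(K[1,1]*p[...,1]/p[...,2]+K[1,2]).astype(np.float32)
    r=cv2.remap(I,u,v,1); r=cv2.copyMakeBorder(r,0,0,0,6,0,value=0)
    # draw expected outlines of rails (clear opening) in rack frame
    for yc,h in ((40,29),(-40,23)):
        cv2.rectangle(r,(int(110-yc-h),int(130-95)),(int(110-yc+h),int(130+95)),(0,0,255),1)
    tiles.append(r)
cv2.imwrite('pics/rk3.png',np.hstack(tiles))
P=np.load('w4.npy'); m=(P[...,2]>20)&(P[...,2]<28)&(abs(P[...,0]-485)<120)&(abs(P[...,1]+320)<100); q=P[m][:,:2]
q=(q-c0)@np.stack([ex,ey],1); print(np.percentile(q,[1,99],axis=0)); h,b=np.histogram(q[abs(q[:,0])<80][:,1],np.arange(-90,91,3)); print(np.stack([b[:-1],h]).astype(int))
```

```text
[[-98.7 -67. ]
 [100.1  74.1]]
[[-90 -87 -84 -81 -78 -75 -72 -69 -66 -63 -60 -57 -54 -51 -48 -45 -42 -39 -36 -33 -30 -27 -24 -21 -18 -15 -12  -9  -6  -3   0   3   6   9  12  15  18  21  24
   27  30  33  36  39  42  45  48  51  54  57  60  63  66  69  72  75  78  81  84  87]
 [  0   0   0   0   0   0   0  82 226  80   0   0   0   0   0   0   0   0   0   0   0   0   0   0 106 237  62   0   0   0   0   0 202 208   0   0   0   0   0
    0   0   0   0   0   0   0   0   0   0   0   0   0   0 280 214   0   0   0   0   0]]
```

View pics/rk3.png

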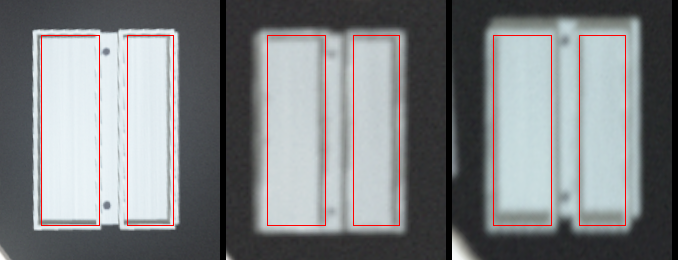

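```bash
cat > look.py <<'E'
import sys
from h import *
np.set_printoptions(precision=1,suppress=True)
def look(name,nearxy,kind,place):
    st(); d=shot('wrist',name); P=cloud(d); Z=P[...,2]
    rc=(abs(P[...,0]-534)<160)&(P[...,1]>-230)&(P[...,1]<120)
    m=rc&(Z>129)&(Z<138)&(abs(P[...,0]-534-(-0.0576)*(P[...,1]+77))<30); q=P[m]
    if len(q)>50: print('handle',len(q),np.polyfit(q[:,1],q[:,0],1),'x@-77 %.1f'%np.polyval(np.polyfit(q[:,1],q[:,0],1),-77),'y',np.percentile(q[:,1],[.5,99.5]))
    zt={'L':105,'S':95}[kind]; best=None
    mk=(rc&(abs(Z-zt)<4)).astype(np.uint8)
    n,lab,s,c=cv2.connectedComponentsWithStats(mk)
    for i in range(1,n):
        if s[i,4]<120: continue
        w=P[lab==i][:,:2].astype(np.float32); (cx,cy),r=cv2.minEnclosingCircle(w); print('cap',[round(cx,1),round(cy,1)],round(r,1),'mean',w.mean(0),'z %.1f'%np.median(Z[lab==i]))
        e=np.hypot(cx-nearxy[0],cy-nearxy[1])
        if r<22 and (best is None or e<best[0]): best=(e,cx,cy)
    if best is None: print('no cap'); return
    _,x,y=best; g=zt-2+59; o=46 if kind=='L' else 39
    print('-- pick'); plan([((x,y,240),93.3,o),((x,y,g),93.3,o)],step=45)
    px,py=place; D=R.from_euler('xyz',[180,0,93.3],degrees=True).inv().apply([px-x,py-y,0]); print('carry total',D)
look(sys.argv[1],eval(sys.argv[2]),sys.argv[3],eval(sys.argv[4]))
E
python3 - <<'E'
from h import *
plan([((490,-224,310),93.3,39)],step=50)
E
```

```text
[0,0,0,40,-3.9,15.1,39], 
[0,0,0,40,-3.9,15.1,39], 
[0,0,0,40,-3.9,15.1,39], 
[0,0,0.1,39.9,-3.9,15.1,39],
```

Call:
jog_arm(motion=[[0,0,0,40,-4,15,39],[0,0,0,40,-4,15,39],[0,0,0,40,-4,15,39],[0,0,-0.2,40,-4,15,39],[0,0,0,0,0,0,39]])

```text
t: 17.65
eef_pos: [489.0, -222.3, 309.8]
tcp_rot: [-3.141, -0.001, 1.635]
ft_force: [0.1, -0.8, 0.9]
opening: 0.411
grip_force: 0.0
```

```bash
python3 look.py b1 "(490.3,-144.2)" S "(547.7,-363.2)"
```

```text
t 17.65 pos [ 489.  -222.3  309.8] rot [-179.9   -0.1   93.7] F [ 0.1 -0.8  0.9] M [-0.  -0.1 -0. ] open 39.0 grip 0.0
handle 2677 [ -0.1 530.1] x@-77 534.5 y [-174.3  -52. ]
cap [484.9, -80.2] 13.4 mean [485.  -80.5] z 95.1
cap [490.2, -144.3] 13.4 mean [ 490.  -144.4] z 95.1
cap [587.4, -138.4] 13.5 mean [ 586.7 -138.2] z 95.1
-- pick
[0,0,0.1,26.4,1.8,23.5,39], 
[0,0,0.1,26.5,1.8,23.5,39], 
[0,0,0.1,26.4,1.8,23.4,39], 
[0,0,0,0,0,44,39], 
[0,0,0,0.1,0,44,39], 
carry total [-221.8   44.8    0. ]
```

Call:
jog_arm(motion=[[0,0,0,26.4,1.8,23.5,39],[0,0,0,26.4,1.8,23.5,39],[0,0,0.3,26.4,1.8,23.5,39],[0,0,0,0,0,40,39],[0,0,0,0,0,30,39],[0,0,0,0,0,18,39],[0,0,0,0,0,0,39]])

```text
t: 18.58
eef_pos: [490.4, -146.2, 150.8]
tcp_rot: [-3.14, -0.0, 1.626]
ft_force: [0.0, -0.7, 0.8]
opening: 0.412
grip_force: 0.0
```

Run:
```python
from h import *
st()
```

```text
t 18.57 pos [ 490.4 -146.2  150.8] rot [-1.7993e+02 -2.0000e-02  9.3160e+01] F [ 0.  -0.7  0.8] M [-0.05 -0.13  0.02] open 39.2 grip 0.0
```

Call:
jog_arm(motion=[[0,0,0,1.5,0,0,39],[0,0,0,0,0,0,10],[0,0,0,0,0,0,10],[0,0,0,0,0,0,10],[0,0,0,0,0,0,10],[0,0,0,0,0,-5,10],[0,0,0,0,0,-15,10],[0,0,0,0,0,-20,10]])

```text
t: 19.58
eef_pos: [489.9, -143.9, 192.5]
tcp_rot: [-3.141, -0.0, 1.626]
ft_force: [-0.2, 0.4, -0.8]
opening: 0.276
grip_force: 29.9
```

Run:
```python
from h import *
st(); shot('wrist','g1')
plan([((490.2,-144.3,292),93.3,10),((547.7,-363.2,292),93.3,10),((547.7,-363.2,160),93.3,10)],step=36)
```

```text
t 19.57 pos [ 489.9 -143.9  192.5] rot [-1.7997e+02 -1.0000e-02  9.3190e+01] F [-0.2  0.4 -0.8] M [-0.   -0.19 -0.04] open 26.2 grip 29.9
[0.1,0,0,-0.1,-0.1,-32.4,10], 
[0,0,-0.1,-0.1,-0.1,-32.4,10], 
[0.1,0.1,0,0,-0.1,-32.3,10], 
[0,0,0,-31.7,6.4,0,10], 
[0,0,0,-31.7,6.4,0,10], 
[0,0,0,-31.7,6.4,0,10], 
[0,0,0,-31.7,6.4,0,10], 
[0,0,0,-31.7,6.4,0,10], 
[0,0,0,-31.7,6.4,0,10], 
[0,0,0,-31.7,6.5,-0.1,10], #10
[0,0,0,0,0,33,10], 
[0,0,0,0,0,33,10], 
[0,0,0,0,0,33,10], 
[0,0,0,0,0,33,10],
```

View pics/g1.png

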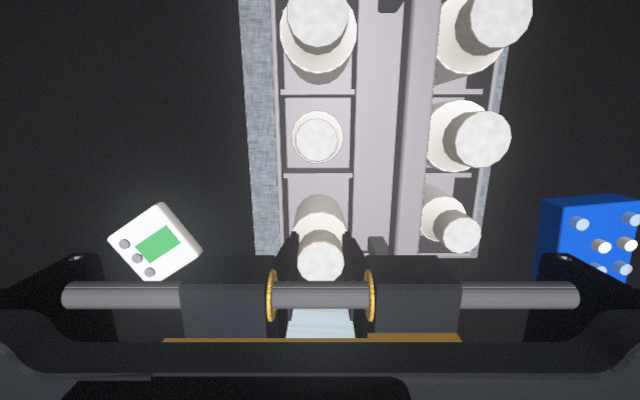

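The fingers hold the cap of the near-left small bottle at (320,258) and it hangs straight. The others stand undisturbed.

Call:
jog_arm(motion=[[0,0,0,0,0,-32,10],[0,0,0,0,0,-34,10],[0,0,0,-8,2,-30,10],[0,0,0,-30,6,-4,10],[0,0,0,-36,7,0,10],[0,0,0,-36,7.5,0,10],[0,0,0,-36,7.5,0,10],[0,0,0,-36,7.5,0,10],[0,0,0,-28,5,0,10],[0,0,0,-12,2,0,10]])

```text
t: 20.88
eef_pos: [546.7, -364.2, 291.4]
tcp_rot: [-3.141, -0.0, 1.625]
ft_force: [-0.6, -0.7, -0.4]
opening: 0.277
grip_force: 29.9
```

Call:
jog_arm(motion=[[0,0,0,0,0,20,10],[0,0,0,0,0,36,10],[0,0,0,0,0,36,10],[0,0,0,0,0,20,10],[0,0,0,0,0,8,10],[0,0,0,0,0,0,10]])

```text
t: 21.62
eef_pos: [546.8, -362.9, 171.8]
tcp_rot: [-3.141, -0.0, 1.627]
ft_force: [-1.2, 0.4, 0.6]
opening: 0.276
grip_force: 29.9
```

Run:
```python
from h import *
st()
plan([((547.7,-363.2,149),93.3,10)],step=36)
```

```text
t 21.62 pos [ 546.8 -362.9  171.8] rot [-179.99   -0.     93.2 ] F [-1.2  0.4  0.6] M [-0.05 -0.13  0.01] open 26.3 grip 29.9
[0,0,-0.1,-0.4,0.9,22.8,10],
```

Call:
jog_arm(motion=[[0,0,0,-0.3,0.8,8,10],[0,0,0,0,0,8,10],[0,0,0,0,0,5,10],[0,0,0,0,0,0,10]])

```text
t: 22.12
eef_pos: [547.5, -363.4, 150.1]
tcp_rot: [-3.141, -0.0, 1.626]
ft_force: [1.0, -0.5, -0.6]
opening: 0.275
grip_force: 29.9
```

Call:
jog_arm(motion=[[0,0,0,0,0,1,10],[0,0,0,0,0,0.5,10],[0,0,0,0,0,0,10]])

```text
t: 22.5
eef_pos: [547.6, -363.5, 149.3]
tcp_rot: [3.141, 0.0, 1.626]
ft_force: [-0.8, -0.7, 1.5]
opening: 0.28
grip_force: 29.9
```

Call:
jog_arm(motion=[[0,0,0,0,0,0.6,10],[0,0,0,0,0,0,10],[0,0,0,0,0,0,39],[0,0,0,0,0,0,39],[0,0,0,0,0,-8,39],[0,0,0,0,0,-40,39],[0,0,0,0,0,-50,39],[0,0,0,40,-10,-50,39],[0,0,0,50,-13,-14,39],[0,0,0,50,-13,0,39]])

```text
t: 23.75
eef_pos: [503.8, -225.8, 310.5]
tcp_rot: [3.139, 0.002, 1.626]
ft_force: [0.7, -0.3, -0.3]
opening: 0.411
grip_force: 0.0
```

Call:
jog_arm(motion=[[0,0,0,40,-10,0,39],[0,0,0,22,-5,0,39],[0,0,0,0,0,0,39]])

```text
t: 24.12
eef_pos: [486.0, -165.3, 309.2]
tcp_rot: [3.141, 0.0, 1.628]
ft_force: [0.3, 0.8, -0.4]
opening: 0.412
grip_force: 0.0
```

```bash
python3 look.py b2 "(485,-80.2)" S "(485.7,-362.8)"
python3 - <<'E'
from h import *
np.set_printoptions(precision=1,suppress=True)
for c in('top','scene'):
    d=shot(c,'p1'+c); P=cloud(d); m=(abs(P[...,0]-547.7)<30)&(abs(P[...,1]+363)<30)&(P[...,2]>80); print(c,m.sum(),np.nanmedian(P[m],0) if m.any() else '')
E
```

```text
t 24.12 pos [ 486.  -165.3  309.2] rot [180.    0.   93.3] F [ 0.3  0.8 -0.4] M [-0.  -0.1  0. ] open 39.1 grip 0.0
handle 3603 [ -0.1 530.1] x@-77 534.5 y [-173.5    3.9]
cap [484.9, -80.2] 13.4 mean [484.9 -80. ] z 95.0
cap [587.3, -138.0] 13.3 mean [ 586.9 -137.7] z 95.1
-- pick
[0,0,0,28.7,1.1,23,39], 
[0,0,0,28.6,1.1,23,39], 
[0,0,-0.1,28.7,1.2,23,39], 
[0,0,0,0,-0.1,44,39], 
[0,0,0,0,0,44,39], 
carry total [-282.2  -15.5   -0. ]
top 0 
scene 106 [ 551.3 -363.2   90.1]
```

Call:
jog_arm(motion=[[0,0,0,28.7,1.2,23,39],[0,0,0,28.7,1.2,23,39],[0,0,0,28,1.2,23,39],[0,0,0,0,0,40,39],[0,0,0,0,0,30,39],[0,0,0,0,0,18,39],[0,0,0,0,0,0,39],[0,0,0,0,0,0,39]])

```text
t: 25.28
eef_pos: [485.2, -81.1, 152.0]
tcp_rot: [3.141, 0.0, 1.626]
ft_force: [0.7, -0.3, -0.2]
opening: 0.409
grip_force: 0.0
```

```bash
python3 -c "
from h import *
st();plan([((485,-80.1,151),93.3,39)])"
```

```text
t 25.27 pos [485.2 -81.1 152. ] rot [1.7997e+02 2.0000e-02 9.3150e+01] F [ 0.7 -0.3 -0.2] M [-0.03 -0.11 -0.03] open 38.8 grip 0.0
[0,0,-0.2,1,-0.1,1,39],
```

Call:
jog_arm(motion=[[0,0,-0.2,1,0,1,39],[0,0,0,0,0,0,10],[0,0,0,0,0,0,10],[0,0,0,0,0,0,10],[0,0,0,0,0,0,10],[0,0,0,0,0,-5,10],[0,0,0,0,0,-20,10],[0,0,0,0,0,-36,10],[0,0,0,0,0,-40,10],[0,0,0,-10,0,-36,10]])

```text
t: 26.52
eef_pos: [485.0, -89.2, 289.2]
tcp_rot: [3.142, -0.0, 1.631]
ft_force: [0.4, -1.2, -0.7]
opening: 0.28
grip_force: 30.0
```

Call:
jog_arm(motion=[[0,0,0,-24,-1.5,-4,10],[0,0,0,-36,-2,0,10],[0,0,0,-40,-2,0,10],[0,0,0,-40,-2,0,10],[0,0,0,-40,-2,0,10],[0,0,0,-40,-2,0,10],[0,0,0,-30,-2,0,10],[0,0,0,-16,-1.5,0,10],[0,0,0,-6,-0.5,0,10]])

```text
t: 27.65
eef_pos: [485.6, -362.2, 291.5]
tcp_rot: [-3.141, -0.0, 1.629]
ft_force: [1.4, 0.7, -1.1]
opening: 0.278
grip_force: 30.0
```

Call:
jog_arm(motion=[[0,0,0,0,0,20,10],[0,0,0,0,0,36,10],[0,0,0,0,0,36,10],[0,0,0,0,0,20,10],[0,0,0,0,0,8,10],[0,0,0,0,0,0,10]])

```text
t: 28.4
eef_pos: [486.0, -361.5, 171.9]
tcp_rot: [-3.141, -0.0, 1.63]
ft_force: [1.3, 0.2, -0.4]
opening: 0.279
grip_force: 30.0
```

```bash
python3 -c "
from h import *
st();plan([((485.7,-362.8,149),93.3,10)])"
```

```text
t 28.4 pos [ 486.  -361.5  171.9] rot [-1.7999e+02 -1.0000e-02  9.3420e+01] F [ 1.3  0.2 -0.4] M [-0.03 -0.09  0.07] open 26.5 grip 30.0
[0,0,0.1,-1.3,-0.4,22.9,10],
```

Next target is the small bottle at (587.3,-138); hover at (587,-220,310). From (485.7,-363) that is about tool x +137, tool y +109.

Call:
jog_arm(motion=[[0,0,0,-1.3,-0.3,8,10],[0,0,0,0,0,8,10],[0,0,0,0,0,5,10],[0,0,0,0,0,1,10],[0,0,0,0,0,0.6,10],[0,0,0,0,0,0,10]])

```text
t: 29.15
eef_pos: [485.7, -363.3, 149.2]
tcp_rot: [3.141, 0.0, 1.63]
ft_force: [0.2, -0.7, -0.3]
opening: 0.278
grip_force: 30.0
```

Call:
jog_arm(motion=[[0,0,0,0,0,0.4,10],[0,0,0,0,0,0,10],[0,0,0,0,0,0,39],[0,0,0,0,0,0,39],[0,0,0,0,0,-8,39],[0,0,0,0,0,-40,39],[0,0,0,0,0,-50,39],[0,0,0,30,24,-50,39],[0,0,0,40,32,-14,39],[0,0,0,40,32,0,39]])

```text
t: 30.4
eef_pos: [567.5, -247.5, 312.7]
tcp_rot: [3.139, 0.002, 1.629]
ft_force: [-0.4, -0.4, -0.1]
opening: 0.409
grip_force: 0.0
```

Call:
jog_arm(motion=[[0,0,0,27,21,0,39],[0,0,0,0,0,0,39],[0,0,0,0,0,0,39]])

```text
t: 30.78
eef_pos: [585.8, -220.6, 310.5]
tcp_rot: [3.142, 0.0, 1.63]
ft_force: [-0.6, 0.7, 0.8]
opening: 0.408
grip_force: 0.0
```

```bash
python3 look.py b3 "(587.3,-138.2)" S "(423.7,-362.4)"
cat > chk.py <<'E'
from h import *
np.set_printoptions(precision=1,suppress=True)
d=shot('scene'); P=cloud(d)
for n,x,y in (('N1',547.7,-363.2),('N2',485.7,-362.8),('N3',423.7,-362.4),('W1',548.2,-283.1),('W2',486.3,-282.7),('W3',424.4,-282.3)):
    m=(abs(P[...,0]-x)<25)&(abs(P[...,1]-y)<25)&(P[...,2]>80)&(P[...,2]<110); print(n,m.sum(),np.nanmedian(P[m],0) if m.any() else '')
E
python3 chk.py
```

```text
t 30.77 pos [ 585.8 -220.6  310.5] rot [180.    0.   93.4] F [-0.6  0.7  0.8] M [-0.  -0.1  0. ] open 38.7 grip 0.0
handle 2568 [ -0.1 531.1] x@-77 535.5 y [-174.4  -56.2]
cap [587.6, -138.2] 13.2 mean [ 587.7 -138.1] z 95.1
-- pick
[0,0,0,27.5,2.3,23.5,39], 
[0,0,0,27.6,2.2,23.5,39], 
[0,0,0.1,27.5,2.3,23.4,39], 
[0,0,0,0,0,44,39], 
[0,0,0,0.1,0,44,39], 
carry total [-214.4 -176.6   -0. ]
N1 108 [ 551.2 -363.3   90.2]
N2 101 [ 489.7 -363.8   89.5]
N3 0 
W1 0 
W2 0 
W3 0
```

Call:
jog_arm(motion=[[0,0,0,27.5,2.3,23.5,39],[0,0,0,27.5,2.3,23.5,39],[0,0,0,28,2.3,23.5,39],[0,0,0,0,0,40,39],[0,0,0,0,0,30,39],[0,0,0,0,0,18.5,39],[0,0,0,0,0,0,39],[0,0,0,0,0,0,39]])

```text
t: 31.88
eef_pos: [588.3, -137.7, 152.0]
tcp_rot: [3.141, 0.001, 1.629]
ft_force: [0.2, -0.3, 0.1]
opening: 0.412
grip_force: 0.0
```

```bash
python3 -c "
from h import *
st();plan([((587.6,-138.2,151),93.3,39)])"
```

```text
t 31.88 pos [ 588.3 -137.7  152. ] rot [1.7995e+02 3.0000e-02 9.3340e+01] F [ 0.2 -0.3  0.1] M [-0.08 -0.09 -0.1 ] open 39.1 grip 0.0
[0.1,0,0,-0.5,-0.7,1,39],
```

Call:
jog_arm(motion=[[0,0,0,-0.4,-0.6,1,39],[0,0,0,0,0,0,10],[0,0,0,0,0,0,10],[0,0,0,0,0,0,10],[0,0,0,0,0,0,10],[0,0,0,0,0,-5,10],[0,0,0,0,0,-20,10],[0,0,0,0,0,-36,10],[0,0,0,0,0,-40,10],[0,0,0,-8,-6,-36,10]])

```text
t: 33.12
eef_pos: [582.0, -145.5, 288.7]
tcp_rot: [3.141, 0.0, 1.631]
ft_force: [0.2, -0.3, -0.3]
opening: 0.274
grip_force: 30.0
```

Call:
jog_arm(motion=[[0,0,0,-20,-16,-4,10],[0,0,0,-30,-25,0,10],[0,0,0,-32,-27,0,10],[0,0,0,-32,-27,0,10],[0,0,0,-32,-27,0,10],[0,0,0,-30,-25,0,10],[0,0,0,-20,-16,0,10],[0,0,0,-10,-7.5,0,10],[0,0,0,0,0,0,10]])

```text
t: 34.25
eef_pos: [423.9, -361.7, 291.2]
tcp_rot: [-3.142, -0.0, 1.629]
ft_force: [0.4, 0.7, -0.7]
opening: 0.278
grip_force: 30.0
```

Call:
jog_arm(motion=[[0,0,0,0,0,20,10],[0,0,0,0,0,36,10],[0,0,0,0,0,36,10],[0,0,0,0,0,20,10],[0,0,0,0,0,8,10],[0,0,0,0,0,0,10]])

```text
t: 35.0
eef_pos: [424.4, -361.1, 171.3]
tcp_rot: [-3.141, -0.0, 1.631]
ft_force: [0.2, 0.2, -0.7]
opening: 0.276
grip_force: 30.0
```

```bash
python3 -c "
from h import *
st();plan([((423.7,-362.4,149),93.3,10)])
T=R.from_euler('xyz',[180,0,93.3],degrees=True).inv()
print(T.apply([483-423.7,-95+362.4,0]))"
```

```text
t 35.0 pos [ 424.4 -361.1  171.3] rot [-1.7999e+02 -1.0000e-02  9.3430e+01] F [ 0.2  0.2 -0.7] M [-0.04 -0.11  0.03] open 26.2 grip 30.0
[0,0,0.1,-1.2,-0.8,22.3,10], 
[2.63543055e+02 7.45942905e+01 9.13516591e-15]
```

Call:
jog_arm(motion=[[0,0,0,-1.2,-0.6,8,10],[0,0,0,0,0,8,10],[0,0,0,0,0,5,10],[0,0,0,0,0,1,10],[0,0,0,0,0,0.6,10],[0,0,0,0,0,0,10]])

```text
t: 35.75
eef_pos: [423.5, -362.8, 148.8]
tcp_rot: [3.141, 0.0, 1.63]
ft_force: [0.6, -0.2, 0.0]
opening: 0.277
grip_force: 30.0
```

Call:
jog_arm(motion=[[0,0,0,0,0,0,10],[0,0,0,0,0,0,10],[0,0,0,0,0,0,39],[0,0,0,0,0,0,39],[0,0,0,0,0,-8,39],[0,0,0,0,0,-40,39],[0,0,0,0,0,-50,39],[0,0,0,30,8,-50,46],[0,0,0,45,13,-14,46],[0,0,0,50,14,0,46]])

```text
t: 37.0
eef_pos: [451.2, -235.0, 312.6]
tcp_rot: [3.139, 0.002, 1.629]
ft_force: [-0.0, -0.2, -0.4]
opening: 0.485
grip_force: 0.0
```

Call:
jog_arm(motion=[[0,0,0,50,14,0,46],[0,0,0,50,14,0,46],[0,0,0,38,11,0,46],[0,0,0,0,0,0,46],[0,0,0,0,0,0,46]])

```text
t: 37.62
eef_pos: [481.8, -96.1, 311.0]
tcp_rot: [3.141, 0.0, 1.63]
ft_force: [0.2, -0.8, 0.3]
opening: 0.483
grip_force: 0.0
```

```bash
python3 look.py b4 "(482.4,-13.2)" L "(424.4,-282.3)"; python3 chk.py
```

```text
t 37.62 pos [481.8 -96.1 311. ] rot [180.    0.   93.4] F [ 0.2 -0.8  0.3] M [-0.  -0.1  0. ] open 45.9 grip 0.0
handle 2676 [ -0.1 530. ] x@-77 534.8 y [-134.7   21.5]
cap [482.3, -13.1] 16.8 mean [482.2 -12.8] z 105.1
cap [579.9, -8.0] 16.9 mean [579.2  -8. ] z 105.0
cap [583.5, -73.7] 16.9 mean [582.9 -73.2] z 105.1
-- pick
[0,0,0,27.8,1.8,23.6,46], 
[0,0,0,27.7,1.8,23.6,46], 
[0,0,0.1,27.8,1.9,23.6,46], 
[0,0,0,0,0,39,46], 
[0,0,0,0,0,39,46], 
carry total [-265.5  -73.3   -0. ]
N1 105 [ 551.4 -363.2   90.5]
N2 98 [ 490.1 -363.7   90.3]
N3 92 [ 428.1 -362.8   90. ]
W1 0 
W2 0 
W3 0
```

Call:
jog_arm(motion=[[0,0,0,27.8,1.8,23.5,46],[0,0,0,27.8,1.8,23.5,46],[0,0,0.1,27.8,1.8,23.5,46],[0,0,0,0,0,38,46],[0,0,0,0,0,25,46],[0,0,0,0,0,14.5,46],[0,0,0,0,0,0,46],[0,0,0,0,0,0,46]])

```text
t: 38.72
eef_pos: [482.6, -12.6, 163.3]
tcp_rot: [3.14, 0.0, 1.628]
ft_force: [0.8, 0.3, 1.0]
opening: 0.484
grip_force: 0.0
```

```bash
python3 -c "
from h import *
st();plan([((482.3,-13.1,161.5),93.3,39)])"
```

```text
t 38.73 pos [482.6 -12.6 163.3] rot [1.7993e+02 2.0000e-02 9.3250e+01] F [0.8 0.3 1. ] M [ 0.06 -0.15 -0.05] open 46.0 grip 0.0
[0.1,0,0,-0.4,-0.3,1.8,39],
```

Call:
jog_arm(motion=[[0,0,0,-0.4,-0.3,1.8,46],[0,0,0,0,0,0,10],[0,0,0,0,0,0,10],[0,0,0,0,0,0,10],[0,0,0,0,0,0,10],[0,0,0,0,0,-5,10],[0,0,0,0,0,-20,10],[0,0,0,0,0,-36,10],[0,0,0,0,0,-40,10],[0,0,0,-5,-1,-36,10]])

```text
t: 39.98
eef_pos: [481.1, -17.6, 299.3]
tcp_rot: [3.141, 0.0, 1.629]
ft_force: [0.1, 0.5, -2.0]
opening: 0.351
grip_force: 30.0
```

Call:
jog_arm(motion=[[0,0,0,-20,-6,-4,10],[0,0,0,-35,-10,0,10],[0,0,0,-40,-11,0,10],[0,0,0,-40,-11,0,10],[0,0,0,-40,-11,0,10],[0,0,0,-40,-11,0,10],[0,0,0,-28,-8,0,10],[0,0,0,-14,-3,0,10],[0,0,0,-4,-1,0,10]])

```text
t: 41.1
eef_pos: [424.3, -282.6, 301.8]
tcp_rot: [-3.141, -0.0, 1.627]
ft_force: [-0.3, 0.8, -2.1]
opening: 0.351
grip_force: 30.0
```

Call:
jog_arm(motion=[[0,0,0,0,0,20,10],[0,0,0,0,0,36,10],[0,0,0,0,0,36,10],[0,0,0,0,0,20,10],[0,0,0,0,0,6,10],[0,0,0,0,0,0,10],[0,0,0,0,0,0,10]])

```text
t: 41.98
eef_pos: [424.7, -282.5, 184.7]
tcp_rot: [3.141, 0.001, 1.628]
ft_force: [0.2, -0.5, 0.2]
opening: 0.354
grip_force: 30.0
```

```bash
python3 -c "
from h import *
st();plan([((424.4,-282.3,159.5),93.3,10)])
T=R.from_euler('xyz',[180,0,93.3],degrees=True).inv()
print(T.apply([580-424.4,-90+282.3,0]))"
```

```text
t 41.98 pos [ 424.7 -282.5  184.7] rot [1.7994e+02 6.0000e-02 9.3300e+01] F [ 0.2 -0.5  0.2] M [-0.04 -0.11  0.02] open 33.6 grip 30.0
[0.1,0.1,0,0.2,-0.3,25.2,10], 
[1.83024169e+02 1.66411549e+02 2.03795371e-14]
```

Call:
jog_arm(motion=[[0,0,0,0.2,-0.3,9,10],[0,0,0,0,0,9,10],[0,0,0,0,0,5,10],[0,0,0,0,0,1.5,10],[0,0,0,0,0,0.8,10],[0,0,0,0,0,0,10],[0,0,0,0,0,0,10]])

```text
t: 42.85
eef_pos: [424.1, -282.3, 158.7]
tcp_rot: [3.141, 0.0, 1.628]
ft_force: [0.6, 0.4, -1.3]
opening: 0.358
grip_force: 30.0
```

Call:
jog_arm(motion=[[0,0,0,0,0,0,10],[0,0,0,0,0,0,10],[0,0,0,0,0,0,46],[0,0,0,0,0,0,46],[0,0,0,0,0,-8,46],[0,0,0,0,0,-40,46],[0,0,0,0,0,-50,46],[0,0,0,25,23,-50,46],[0,0,0,38,34,-4,46],[0,0,0,40,36,0,46]])

```text
t: 44.1
eef_pos: [511.6, -173.1, 312.3]
tcp_rot: [3.139, 0.001, 1.627]
ft_force: [-0.5, -0.6, 1.3]
opening: 0.484
grip_force: 0.0
```

Call:
jog_arm(motion=[[0,0,0,40,37,0,46],[0,0,0,40,36,0,46],[0,0,0,0,0,0,46],[0,0,0,0,0,0,46]])

```text
t: 44.6
eef_pos: [578.9, -90.1, 310.7]
tcp_rot: [-3.141, 0.0, 1.629]
ft_force: [0.3, -0.9, -0.9]
opening: 0.482
grip_force: 0.0
```

```bash
python3 look.py b5 "(580,-8.2)" L "(486.3,-282.7)"; python3 chk.py
```

```text
t 44.6 pos [578.9 -90.1 310.7] rot [-180.     0.    93.3] F [ 0.3 -0.9 -0.9] M [ 0.  -0.1  0. ] open 45.8 grip 0.0
handle 2580 [ -0.1 531. ] x@-77 535.6 y [-169.7   21.1]
cap [580.1, -8.0] 16.9 mean [580.1  -7.8] z 105.1
cap [583.8, -73.5] 16.8 mean [583.7 -73.1] z 105.2
-- pick
[0,0,0,27.5,2,23.6,46], 
[0,0,0,27.5,2,23.6,46], 
[0,0,0,27.4,2.1,23.5,46], 
[0,0,0,0,0,39,46], 
[0,0,0,0,0,39,46], 
carry total [-268.9 -109.5   -0. ]
N1 106 [ 550.8 -363.3   90. ]
N2 100 [ 489.4 -363.8   90.3]
N3 90 [ 428.2 -362.9   90. ]
W1 0 
W2 0 
W3 151 [ 431.  -283.4   99.4]
```

Call:
jog_arm(motion=[[0,0,0,27.5,2,23.5,46],[0,0,0,27.5,2,23.5,46],[0,0,0,27.3,2,23.5,46],[0,0,0,0,0,38,46],[0,0,0,0,0,25,46],[0,0,0,0,0,16,46],[0,0,0,0,0,0,46],[0,0,0,0,0,0,46]])

```text
t: 45.7
eef_pos: [580.9, -7.9, 161.9]
tcp_rot: [3.14, 0.0, 1.628]
ft_force: [0.6, -0.5, 0.2]
opening: 0.484
grip_force: 0.0
```

```bash
python3 -c "
from h import *
st();plan([((580.1,-8,161.5),93.3,39)])"
```

```text
t 45.7 pos [580.9  -7.9 161.9] rot [1.7993e+02 2.0000e-02 9.3260e+01] F [ 0.6 -0.5  0.2] M [-0.03 -0.12 -0.  ] open 46.0 grip 0.0
[0.1,0,0,0,-0.8,0.4,39],
```

Call:
jog_arm(motion=[[0,0,0,0,-0.7,0.4,46],[0,0,0,0,0,0,10],[0,0,0,0,0,0,10],[0,0,0,0,0,0,10],[0,0,0,0,0,0,10],[0,0,0,0,0,-5,10],[0,0,0,0,0,-20,10],[0,0,0,0,0,-36,10],[0,0,0,0,0,-40,10],[0,0,0,-5,-2,-36,10]])

```text
t: 46.95
eef_pos: [578.0, -12.5, 299.0]
tcp_rot: [3.142, 0.0, 1.629]
ft_force: [-0.3, -0.2, -0.3]
opening: 0.349
grip_force: 30.0
```

Call:
jog_arm(motion=[[0,0,0,-20,-8,-4,10],[0,0,0,-35,-14,0,10],[0,0,0,-40,-16.5,0,10],[0,0,0,-40,-16.5,0,10],[0,0,0,-40,-16.5,0,10],[0,0,0,-40,-16.5,0,10],[0,0,0,-30,-12,0,10],[0,0,0,-14,-6,0,10],[0,0,0,-5,-1.5,0,10]])

```text
t: 48.08
eef_pos: [485.5, -282.9, 301.0]
tcp_rot: [-3.141, -0.001, 1.627]
ft_force: [-0.2, 0.1, -1.2]
opening: 0.348
grip_force: 30.0
```

Call:
jog_arm(motion=[[0,0,0,0,0,20,10],[0,0,0,0,0,36,10],[0,0,0,0,0,36,10],[0,0,0,0,0,20,10],[0,0,0,0,0,6,10],[0,0,0,0,0,0,10],[0,0,0,0,0,0,10]])

```text
t: 48.95
eef_pos: [486.3, -282.4, 184.5]
tcp_rot: [3.141, 0.001, 1.628]
ft_force: [0.5, -0.6, -1.0]
opening: 0.351
grip_force: 30.0
```

```bash
python3 -c "
from h import *
st();plan([((486.3,-282.7,159),93.3,10)])
T=R.from_euler('xyz',[180,0,93.3],degrees=True).inv()
print(T.apply([584-486.3,-155+282.7,0]))"
```

```text
t 48.95 pos [ 486.3 -282.4  184.5] rot [1.7994e+02 5.0000e-02 9.3300e+01] F [ 0.5 -0.6 -1. ] M [-0.   -0.12  0.03] open 33.3 grip 30.0
[0.1,0.1,0,-0.3,0,25.5,10], 
[1.21864245e+02 1.04888922e+02 1.28451882e-14]
```

Call:
jog_arm(motion=[[0,0,0,-0.2,0,9,10],[0,0,0,0,0,9,10],[0,0,0,0,0,5,10],[0,0,0,0,0,1.5,10],[0,0,0,0,0,1,10],[0,0,0,0,0,0,10],[0,0,0,0,0,0,10]])

```text
t: 49.82
eef_pos: [486.0, -282.7, 158.3]
tcp_rot: [3.141, 0.0, 1.628]
ft_force: [-0.5, -0.5, 0.1]
opening: 0.353
grip_force: 30.0
```

Call:
jog_arm(motion=[[0,0,0,0,0,0.2,10],[0,0,0,0,0,0,10],[0,0,0,0,0,0,43],[0,0,0,0,0,0,43],[0,0,0,0,0,-8,43],[0,0,0,0,0,-40,43],[0,0,0,0,0,-50,43],[0,0,0,20,17,-50,46],[0,0,0,34,29,-4,46],[0,0,0,38,33,0,46]])

```text
t: 51.08
eef_pos: [560.1, -185.5, 311.7]
tcp_rot: [3.139, 0.001, 1.627]
ft_force: [0.5, -0.8, 0.2]
opening: 0.482
grip_force: 0.0
```

Call:
jog_arm(motion=[[0,0,0,30,26,0,46],[0,0,0,0,0,0,46],[0,0,0,0,0,0,46]])

```text
t: 51.45
eef_pos: [583.4, -155.1, 310.1]
tcp_rot: [-3.141, 0.0, 1.628]
ft_force: [0.2, -0.6, 0.3]
opening: 0.488
grip_force: 0.0
```

```bash
python3 look.py b6 "(583.8,-73.6)" L "(548.2,-283.1)"; python3 chk.py
```

```text
t 51.45 pos [ 583.4 -155.1  310.1] rot [-180.     0.    93.3] F [ 0.2 -0.6  0.3] M [ 0.  -0.1 -0. ] open 46.4 grip 0.0
handle 3639 [ -0.1 531.1] x@-77 535.5 y [-173.3    9. ]
cap [583.7, -73.7] 16.9 mean [583.7 -73.6] z 105.1
-- pick
[0,0,0,27.2,1.7,23.4,46], 
[0,0,0,27.2,1.7,23.4,46], 
[0,0,0,27.3,1.7,23.3,46], 
[0,0,0,0,0,39,46], 
[0,0,0,0,0,39,46], 
carry total [-207.1  -47.5   -0. ]
N1 103 [ 550.8 -363.1   90.4]
N2 101 [ 490.4 -363.3   89.6]
N3 92 [ 428.5 -362.7   90.5]
W1 0 
W2 157 [ 493.2 -283.6   99.4]
W3 152 [ 431.6 -283.3   99.6]
```

Call:
jog_arm(motion=[[0,0,0,27.2,1.5,23.5,46],[0,0,0,27.2,1.5,23.5,46],[0,0,0,27.2,1.3,23.5,46],[0,0,0,0,0,38,46],[0,0,0,0,0,25,46],[0,0,0,0,0,15.5,46],[0,0,0,0,0,0,46],[0,0,0,0,0,0,46]])

```text
t: 52.55
eef_pos: [583.7, -73.5, 161.8]
tcp_rot: [3.14, 0.0, 1.628]
ft_force: [0.1, 0.2, 1.1]
opening: 0.485
grip_force: 0.0
```

```bash
python3 -c "
from h import *
st();plan([((583.7,-73.7,161.5),93.3,39)])"
```

```text
t 52.55 pos [583.7 -73.5 161.8] rot [1.7993e+02 3.0000e-02 9.3260e+01] F [0.1 0.2 1.1] M [-0.05 -0.17  0.02] open 46.1 grip 0.0
[0.1,0,0,-0.2,0,0.3,39],
```

Call:
jog_arm(motion=[[0,0,0,0,0,0.3,46],[0,0,0,0,0,0,10],[0,0,0,0,0,0,10],[0,0,0,0,0,0,10],[0,0,0,0,0,0,10],[0,0,0,0,0,-5,10],[0,0,0,0,0,-20,10],[0,0,0,0,0,-36,10],[0,0,0,0,0,-40,10],[0,0,0,-5,-1,-36,10]])

```text
t: 53.8
eef_pos: [582.6, -77.9, 299.0]
tcp_rot: [3.142, 0.0, 1.629]
ft_force: [0.1, -0.3, -1.1]
opening: 0.35
grip_force: 30.0
```

Call:
jog_arm(motion=[[0,0,0,-18,-4,-4,10],[0,0,0,-30,-7,0,10],[0,0,0,-36,-8.5,0,10],[0,0,0,-36,-8.5,0,10],[0,0,0,-36,-8.5,0,10],[0,0,0,-28,-6.5,0,10],[0,0,0,-14,-3,0,10],[0,0,0,-4,-0.5,0,10],[0,0,0,0,0,0,10]])

```text
t: 54.92
eef_pos: [547.9, -282.0, 301.3]
tcp_rot: [-3.141, -0.0, 1.628]
ft_force: [0.8, -0.5, -1.1]
opening: 0.348
grip_force: 30.0
```

Call:
jog_arm(motion=[[0,0,0,0,0,20,10],[0,0,0,0,0,36,10],[0,0,0,0,0,36,10],[0,0,0,0,0,20,10],[0,0,0,0,0,6,10],[0,0,0,0,0,0,10],[0,0,0,0,0,0,10]])

```text
t: 55.8
eef_pos: [548.2, -282.4, 184.6]
tcp_rot: [3.14, 0.001, 1.628]
ft_force: [0.1, -0.4, -0.5]
opening: 0.352
grip_force: 30.0
```

```bash
python3 -c "
from h import *
st();plan([((548.2,-283.1,159),93.3,10)])"
```

```text
t 55.8 pos [ 548.2 -282.4  184.6] rot [1.7993e+02 6.0000e-02 9.3300e+01] F [ 0.1 -0.4 -0.5] M [-0.01 -0.08 -0.02] open 33.5 grip 30.0
[0.1,0.1,0,-0.7,-0.1,25.6,10],
```

Call:
jog_arm(motion=[[0,0,0,-0.7,0,9,10],[0,0,0,0,0,9,10],[0,0,0,0,0,5,10],[0,0,0,0,0,1.5,10],[0,0,0,0,0,1,10],[0,0,0,0,0,0.2,10],[0,0,0,0,0,0,10]])

```text
t: 56.68
eef_pos: [548.0, -283.2, 158.1]
tcp_rot: [3.141, 0.0, 1.628]
ft_force: [0.3, 0.1, -2.0]
opening: 0.349
grip_force: 30.0
```

Call:
jog_arm(motion=[[0,0,0,0,0,0,10],[0,0,0,0,0,0,43],[0,0,0,0,0,0,43],[0,0,0,0,0,-8,43],[0,0,0,0,0,-40,43],[0,0,0,0,0,-50,43],[0,0,0,30,0,-50,46],[0,0,0,40,0,-40,46],[0,0,0,40,0,-25,46],[0,0,0,20,0,0,46]])

```text
t: 57.92
eef_pos: [540.4, -151.9, 373.2]
tcp_rot: [3.138, 0.002, 1.629]
ft_force: [-0.2, -0.1, -0.4]
opening: 0.487
grip_force: 0.0
```

Call:
jog_arm(motion=[[0,0,0,0,0,0,46],[0,0,0,0,0,0,46]])

```text
t: 58.18
eef_pos: [540.5, -154.2, 369.8]
tcp_rot: [-3.14, -0.0, 1.628]
ft_force: [0.7, -0.2, -0.7]
opening: 0.485
grip_force: 0.0
```

```bash
python3 chk.py; python3 look.py c1 "(583,-73)" L "(548,-283)"; python3 -c "
from h import *
a=shot('scene')['color'];b=cv2.imread('pics/c1.png')
s=cv2.resize(a[190:360,120:380,::-1],(780,510),interpolation=2); cv2.imwrite('pics/f1.png',s)"
```

```text
N1 106 [ 551.7 -363.2   90.2]
N2 103 [ 489.8 -363.6   89.7]
N3 92 [ 428.5 -362.8   89.9]
W1 172 [ 554.1 -284.9   99.7]
W2 158 [ 493.3 -283.8   99.9]
W3 150 [ 430.8 -283.4   99.3]
t 58.23 pos [ 540.5 -154.4  369.8] rot [-179.9   -0.    93.2] F [-0.6  0.3 -0.7] M [-0.  -0.1  0. ] open 45.9 grip 0.0
handle 2575 [ -0.1 530.7] x@-77 535.2 y [-173.1   20.9]
no cap
```

View pics/c1.png

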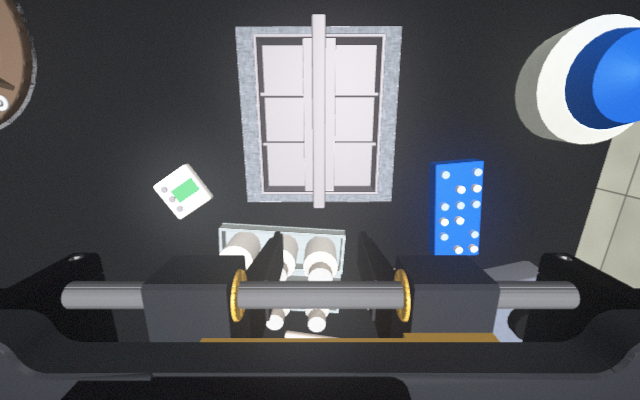

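View pics/f1.png

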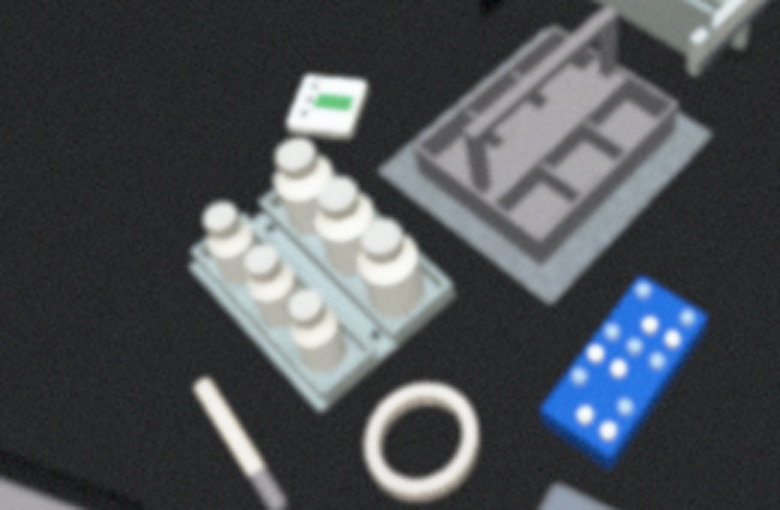

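The six bottles stand upright in the rack, with the large ones in the row at upper right and the small ones at lower left. The empty carrier sits in the middle of the mat, within about 1 mm, and the other things on the bench are undisturbed. Handing in.

```bash
python3 -c "
from cell import env
print(env.job_done())"
```

```text
the job is handed in; nothing more can be done
None
```

The job is handed in, with no verdict returned: I rolled the carrier to the end stop and set it on the mat within about 1 mm of the middle, and all six bottles stand upright in the rack, large in the wide row and small in the narrow row.

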